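# Set a metering valve, pin its clamp collar and keep it squeezed shut

## Robot

A 7-joint arm with a two-finger parallel gripper is mounted at the origin on the work surface; the furniture and walls round the work are solid. World frame = base frame: x ahead of the robot, y to its left, z up, the work surface at z = 0. Lengths are in m, angles in rad, forces in N, time in s.
With the tool pointing down it reaches from about 0.4 to 0.85 m from the base axis. Payload 10.4 kg.
Tool frame: the origin (TCP) lies on the centre line of the jaws, within the pads' length; the fingertips stand 11 mm ahead of it and the grasp point (between the pads) lies 8 mm behind it; z points along the fingers, y is the direction in which the jaws open and shut (so a half turn about z gives the same grasp; the last joint's range is limited). The gripper opens to 87 mm and grips with 3 to 60 N. Pads are 19 mm wide; open, the fingers measure 117 mm over their backs; the gripper's body (75 mm by 190 mm) begins 51 mm behind the grasp point.
Start: joints at [1.106, 0.332, -0.065, 1.46, 0.022, 1.35, -0.088], TCP at [0.267, -0.565, 0.234] pointing down, gripper open.
Joint ranges: [-2.6, 2.6], [-0.5, 2.12], [-1.47, 1.34], [0.16, 2.42], [-1.27, 4.41], [0.06, 2.06], [-2.6, 2.6]. Speed limits (rad/s): [2.22, 2.22, 2.79, 2.79, 3.14, 3.14, 3.14].

## Interface

Orientations are given as a unit quaternion [w, x, y, z].
In Python, from bench import * gives the robot as it stands.
- The arm moves only by the shell command python3 -m pendant 'ROWS' [FORCE]. ROWS is text: rows parted by semicolons, each of 7 numbers parted by spaces: the shift along the tool's x, y, z in m, then the turn, a rotation vector about the tool's x, y, z in degrees, then the opening, from 0 (shut) to 1 (fully open). A call has 1 to 8 rows; each row shifts and turns the pose as measured when the row begins, along the tool's axes as they then stand; what a row does not reach is not made up. A row lasts 1/8 s, in which the tool goes at most 62.5 mm and 10.7 degrees, less where a joint would pass 70% of its speed; a pose out of reach is approached as far as the arm can. A call with a gripper value outside its range is refused whole. The fingers move at their own pace and stop on an object; FORCE is the grip in N (left out, the last holds). Time passes only in rows, so rows that do not move let the fingers close. It gives the time, the measured TCP pose, the force and the opening at its end, in the units of the state.
- read_state(): the state, without advancing time (a new reading comes with each control period).
- capture(name): name is "side" or "top"; returns (picture, depth): 384x512x3 uint8, red, green, blue; 384x512 float32, m along the optical axis (not along the pixel's ray), 0 where there is no reading.
- camera_params(name): a dict with "intrinsics" (3x3 intrinsics, pixels), "position" and "rotation" of the camera in the world. Camera axes: x right, y down, z forward; pixel columns grow to the right and rows downward; lengths in m; the calibration is good to about 2 mm. A picture is of the moment at which its call begins. camera_params takes no time and is no camera call.
- job_done(): hands the job in, once; it reports no verdict.
Trained networks look in the newest picture that a camera, given by its name, has taken for a name from the list of things; names that differ only in an ending like _2 or _b are one class to them, and where a whole thing is asked for, a point or a joint stands for the part that bears it (a point fixed in the world has none). Each returns a list of dicts, best first, with "confidence" (0 to 1); they miss things now and then, are a little off and sometimes report something else, mostly with a low value. They report only what shows in the picture. A call takes as long as a camera call. They do not tell look-alikes from the thing itself.
- search_frame(camera, target): "bbox" ([left, top, width, height] in pixels, round what is visible of it).
- cut_out(camera, target): "mask" (384x512 bool, what is visible of it) and "bbox" ([left, top, width, height] in pixels, round what is visible of it).
The state is a dict: "clock": time; "joint_positions": joint angles; "joint_velocities": joint speeds; "joint_torque": joint torques, N m; "position": TCP position; "orientation": TCP orientation; "contact_force": force on the tool from outside, world axes, zero at the start; "ft_torque": the same for the moment, N m; "finger_gap": finger opening in m.
Only numpy, scipy, OpenCV 4.12 (cv2) and the standard library are available. Lean on these libraries where they do the work, as an engineer would, in place of code of your own. Each camera call takes 0.05 s, during which the arm holds its last target.

## Task

Turn the metering valve's black knob until the pointed, white-lined end of its grip points at the index line on the dial plate, then swing the hinged half of the clamp collar shut round the knob and push the locking pin from its round stand straight down through the two ears until its shoulder lies on the upper ear. The rubber lining still springs the collar a few millimetres open, so finish by taking the two ribbed pads beside the pin between the fingers and squeezing them together, and end the job still holding them squeezed (do not let go), so that I can lock the pin. Leave the timer, the dish, the beaker and the bottles where they stand.

Things in the scene. Friction and masses are not known exactly. Their poses are not given: they have to be found in the camera images.
- knob (a joint): Angle of the black dial knob about its upright axis. 0: the pointed, white-lined end of its grip bar points at the index line (on the -y side of the valve's frame, see fixed_half). Positive: anticlockwise of it seen from above, so it must be turned clockwise. Starts at 0.6 to 1.25, stays where it is left (friction 0.06 N m).
- knob_grip (a point): On the knob's axis, at grip height, 82 mm above the bench. The grip is an upright bar 12 mm thick, 45 mm long, 66 to 94 mm above the bench, on a round skirt 50 mm wide (42 to 66 mm). The bar runs along the pointer: at joint 0 along the valve's y axis, at joint q turned anticlockwise from that by q.
- fixed_half: The valve's frame: origin on the bench under the knob's axis, x from the pin side to the hinge side, y left, z up; turned by up to 0.4 rad. Knob axis at (0, 0), hinge at (42, 0), pin bore at (-52, 0) mm. It carries the fixed (-y) half of the collar, 42 to 62 mm above the bench, lower than the knob's grip bar. Bench plate 140x110x10 mm. Fixed to the bench.
- collar (a joint): Opening angle of the swinging (+y) half about its upright hinge. 0: shut, its rubber lining just touching the knob. Starts at 0.8 to 1.4, free end out to the left; stays where it is left (1 to 5 N at the free end to move it).
- lining (a joint): How far the swinging half is squeezed in beyond shut against its springy rubber lining, in rad about the same hinge; 0 relaxed. It springs back to 0 when let go. Squeezing the pads with 10 N gives about 0.016, 20 N about 0.033, 40 N about 0.047 (1.5, 3 and 4.5 mm at the pads); 20 to 40 N is a good firm squeeze.
- hinge_axis (a point): On the hinge's upright axis at the back of the valve, 53 mm above the bench.
- swing_pad (a point): Centre of the ribbed pad at the free end of the swinging half: an upright plate 26 mm long (along the half), 7 mm thick, 42 to 62 mm above the bench, 94 mm from the hinge axis. Its flat outer face, 3.5 mm from this point and away from the pin, is where to push the half shut and where to squeeze.
- fixed_pad (a point): Centre of the same kind of pad on the fixed half. With the collar shut the pads face each other, the pin midway between them, 48 mm over their outer faces with the lining relaxed, about 45 mm when firmly squeezed. Free room beside them, and below them down to 10 mm above the bench.
- pin_bore (a point): Axis of the pin hole at the top face of the upper ear, 62 mm above the bench. The lower, fixed ear (32 to 52 mm with its boss) has a 10 mm round bore; the upper ear (54 to 62 mm, on the swinging half) a slot 10.5 mm wide and 17.5 mm long along the swing. With joint collar below 0.015 the pin goes through both; below them is free down to 10 mm.
- pin_head (a point): Centre of the locking pin's knurled head (16 mm wide, 23 mm high), its grip. Below it a shoulder disc 21 mm wide, 3 mm thick and a shaft 8 mm thick, 32 mm long, with a conical tip. This point is 14.5 mm above the shoulder's underside, 46.5 mm above the tip. It starts upright in a round stand 42 mm wide, 40 mm high, shoulder on its top: pull it straight up 35 mm.
- pin_shoulder (a point): Centre of the underside of the pin's shoulder; z along the pin, up. Seated: on the upper ear, at pin_bore.
- timer: Bystander: the flat white lab timer, 66x66x20 mm; origin under its centre.
- dish: Bystander: the low round glass dish, 70 mm wide, 15 mm high; origin under its centre.
- beaker_100b: Bystander: the small glass beaker, 52 mm wide, 68 mm high; origin under its centre.
- sample_bottle_3: Bystander: the loose sample bottle, 58 mm wide, 128 mm high, nearest the pin stand; origin under its centre.
There are look-alikes about, which are no part of the job. Of the things shaped like the part that bears pin_head, the bare steel one is meant.

How it is judged:
On the way, in this order (a step that is already met when the one before it is completed fails the run):
1. with the collar still open, the knob's pointer is set to the index line (value of joint knob between -0.08 and 0.08 rad and value of joint collar above 0.4 rad), for 0.3 s.
2. the collar is swung shut (value of joint knob between -0.08 and 0.08 rad and value of joint collar below 0.015 rad), for 0.2 s.
3. the pin is through both ears, its shoulder on the upper ear (value of joint knob between -0.08 and 0.08 rad and z of pin_shoulder in the frame of pin_bore between -0.005 and 0.005 m and horizontal distance between pin_shoulder and pin_bore below 0.006 m and angle between pin_shoulder's own z axis and vertical below 0.25 rad), for 0.3 s.
At the end, for the whole second after the job is handed in: The fingers squeeze both pads (over 6 N on each half) so that the lining is compressed (joint lining above 0.016 rad), the pin is through both ears (shoulder within 5 mm of its seat in height and 6 mm sideways, tilt below 0.25 rad), and the knob is within 0.08 rad of the index (all of step 3 and value of joint lining above 0.016 rad and contact force between the fingers and collar above 6 N and contact force between the fingers and fixed_half above 6 N); the arm keeps its last pose, push and grip.
It fails at once if the flat white lab timer is moved by more than 30 mm (distance of timer from where it was at the start of the episode above 0.03 m).
It fails at once if the low round glass dish is moved by more than 30 mm (distance of dish from where it was at the start of the episode above 0.03 m).
It fails at once if the small glass beaker is moved by more than 30 mm (distance of beaker_100b from where it was at the start of the episode above 0.03 m).
It fails at once if the loose sample bottle is moved by more than 30 mm (distance of sample_bottle_3 from where it was at the start of the episode above 0.03 m).
It also fails if it takes over 64 s, if anything falls off the work surface, if the arm or the gripper's body presses on something with over 40 N, if the wrist force passes 120 N, or if a joint passes its speed limit or range.

## Working session

There is one attempt and no reset: what is moved stays moved. The work goes in short steps, Python scripts to look and compute and a shell command to move; the robot and the scene stay as the last step left them, time stands still between calls to the robot, and variables do not carry over. Pictures are saved under pics/ and viewed, and the job is handed in when it is done.

```bash
ls; mkdir -p pics; cat > h.py <<'E'
from bench import *
import numpy as np, cv2
from scipy.spatial.transform import Rotation as R
def snap(cam,name):
    p,d=capture(cam); cv2.imwrite(f'pics/{name}.png',p[:,:,::-1]); np.savez(f'pics/{name}.npz',p=p,d=d); return p,d
def world(cam,d,u,v):
    c=camera_params(cam);K=np.array(c['intrinsics']);z=d
    X=np.array([(u-K[0,2])/K[0,0]*z,(v-K[1,2])/K[1,1]*z,z])
    return np.array(c['rotation'])@X+np.array(c['position'])
def cloud(cam,d):
    c=camera_params(cam);K=np.array(c['intrinsics']);v,u=np.mgrid[:d.shape[0],:d.shape[1]]
    X=np.stack([(u-K[0,2])/K[0,0]*d,(v-K[1,2])/K[1,1]*d,d],-1)
    return X@np.array(c['rotation']).T+np.array(c['position'])
def st():
    s=read_state(); q=s['orientation']; r=R.from_quat([q[1],q[2],q[3],q[0]])
    return s,np.array(s['position']),r
E
python3 - <<'E'
from h import *
for c in('top','side'):
    snap(c,c+'0'); k=camera_params(c); print(c,k)
s,p,r=st(); print(s); print(r.as_matrix())
E
```

```text
pics
top {'intrinsics': array([[374.50317967,   0.        , 252.08526631],
       [  0.        , 374.50317967, 191.67241495],
       [  0.        ,   0.        ,   1.        ]]), 'position': array([ 0.36662752, -0.39024936,  0.91248348]), 'rotation': array([ 0.02162097, -0.69971949,  0.71383547, -0.01908131])}
side {'intrinsics': array([[422.5610207 ,   0.        , 253.30374451],
       [  0.        , 422.5610207 , 191.5440671 ],
       [  0.        ,   0.        ,   1.        ]]), 'position': array([0.4281393 , 0.27880352, 0.57524065]), 'rotation': array([-0.0015198 ,  0.0054083 ,  0.89475341, -0.44652523])}
{'clock': 0.1, 'joint_positions': array([ 1.10643526,  0.3328418 , -0.0647241 ,  1.46086135,  0.02164171,
        1.34987686, -0.08851073]), 'joint_velocities': array([-0.0001546 , -0.00229819,  0.00202464, -0.00188797,  0.00020306,
        0.00033759,  0.00087004]), 'joint_torque': array([ 1.96819899e-03, -6.24545717e+01,  2.49633315e-02, -3.90714204e+01,
       -6.13710308e-02,  3.67160852e-02,  3.76390247e-06]), 'position': array([ 0.26706586, -0.56470471,  0.23281095]), 'orientation': array([-6.18192451e-04,  9.75700270e-01,  2.19108571e-01, -1.84706002e-04]), 'contact_force': array([-0.98162013, -0.38109067,  0.26959479]), 'ft_torque': array([-0.00569994, -0.017855  ,  0.01577849]), 'finger_gap': 0.08688824209292513}
[[ 9.03982800e-01  4.27568356e-01 -6.31337922e-04]
 [ 4.27568813e-01 -9.03982104e-01  1.12539975e-03]
 [-8.95328639e-05 -1.28728242e-03 -9.99999167e-01]]
```

```bash
python3 - <<'E'
s=open('h.py').read()
s=s.replace("np.array(c['rotation'])@X","Rm(c)@X").replace("np.array(c['rotation']).T","Rm(c).T")
s=s.replace("def snap","def Rm(c):\n    q=c['rotation']; return R.from_quat([q[1],q[2],q[3],q[0]]).as_matrix()\ndef snap")
open('h.py','w').write(s)
E
```

```text
(no output)
```

View pics/top0.png

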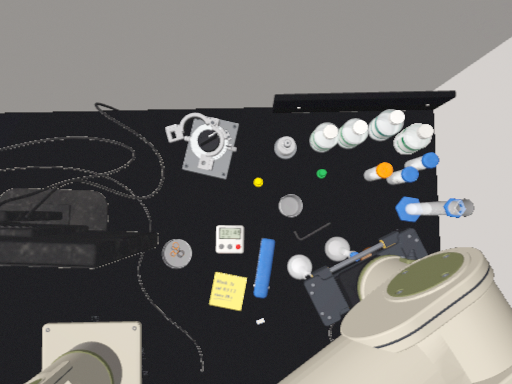

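View pics/side0.png

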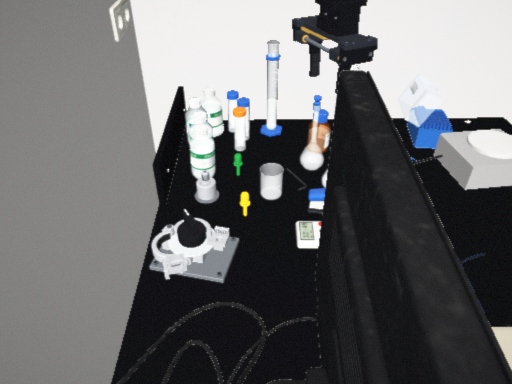

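```bash
python3 - <<'E'
from h import *
p=np.load('pics/top0.npz'); im=p['p'][:,:,::-1]; d=p['d']
cv2.imwrite('pics/tc.png',cv2.resize(im[100:200,155:325],None,fx=4.5,fy=4.5,interpolation=cv2.INTER_CUBIC))
q=np.load('pics/side0.npz'); im=q['p'][:,:,::-1]
cv2.imwrite('pics/sc.png',cv2.resize(im[150:290,140:300],None,fx=4.2,fy=4.2,interpolation=cv2.INTER_CUBIC))
C=cloud('top',d)
for u,v in [(210,145),(286,145),(175,132),(206,160),(234,149),(230,125),(190,170),(258,182),(290,205),(322,138)]: print(u,v,C[v,u].round(4))
for t in ['knob','knob_grip','hinge_axis','swing_pad','fixed_pad','pin_bore','pin_head','timer','dish','beaker_100b','sample_bottle_3']:
    try: print(t,[(x['bbox'],round(x['confidence'],2)) for x in search_frame('top',t)[:3]])
    except Exception as e: print(t,e)
E
```

```text
210 145 [ 0.5236 -0.2941  0.0684]
286 145 [ 0.521  -0.4674  0.0626]
175 132 [ 0.571  -0.1999 -0.0026]
206 160 [ 0.4918 -0.2824  0.0516]
234 149 [ 0.5197 -0.3467  0.0313]
230 125 [ 0.5819 -0.3371  0.013 ]
190 170 [ 0.4742 -0.2382  0.0106]
258 182 [ 0.4376 -0.4016  0.0605]
290 205 [ 0.3848 -0.4788  0.0031]
322 138 [ 0.5275 -0.5426  0.1031]
knob [([198.1, 127.7, 18.4, 22.5], 0.59), ([164.8, 112.7, 47.1, 27.8], 0.54)]
knob_grip [([198.7, 129.0, 20.0, 20.8], 0.89)]
hinge_axis [([166.9, 110.5, 70.2, 67.5], 0.67)]
swing_pad [([166.8, 114.0, 42.7, 28.7], 0.75), ([169.5, 111.0, 68.7, 68.9], 0.29)]
fixed_pad [([196.3, 126.1, 38.1, 46.6], 0.86)]
pin_bore [([166.8, 113.7, 71.2, 66.8], 0.83)]
pin_head [([287.2, 138.0, 7.9, 10.3], 0.64), ([253.3, 177.5, 9.0, 11.0], 0.58), ([318.5, 170.2, 7.7, 9.7], 0.48)]
timer [([215.6, 222.2, 29.3, 31.1], 0.85)]
dish [([164.6, 237.9, 28.8, 29.8], 0.69)]
beaker_100b [([280.5, 191.0, 21.2, 26.6], 0.77)]
sample_bottle_3 [([310.6, 122.1, 30.7, 31.2], 0.73)]
```

View pics/tc.png

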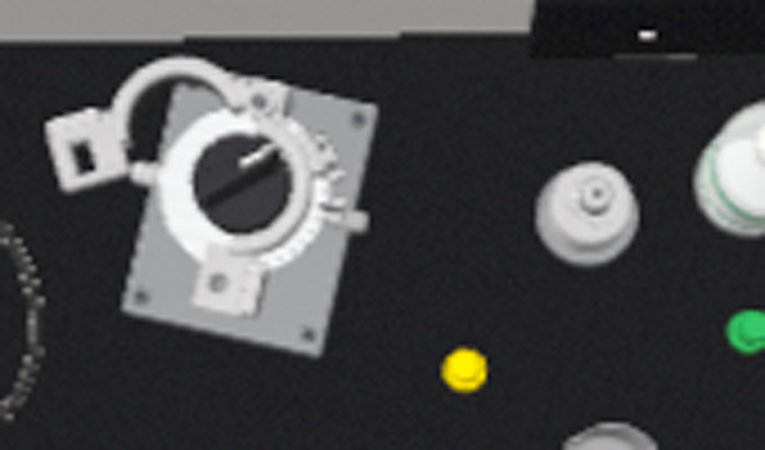

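View pics/sc.png

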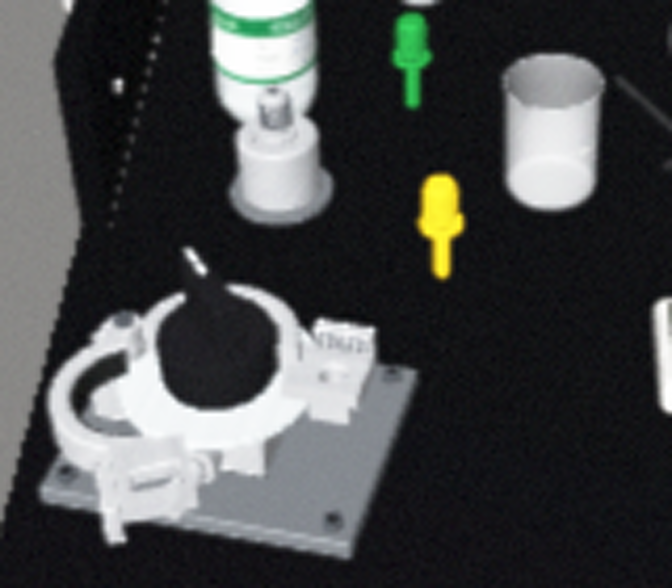

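```bash
cat >> h.py <<'E'
def ray(cam,u,v,z):
    c=camera_params(cam);K=np.array(c['intrinsics']);d=Rm(c)@np.array([(u-K[0,2])/K[0,0],(v-K[1,2])/K[1,1],1]);o=np.array(c['position'])
    return o+d*(z-o[2])/d[2]
def proj(cam,P):
    c=camera_params(cam);K=np.array(c['intrinsics']);X=Rm(c).T@(np.array(P)-np.array(c['position']));return (K@X)[:2]/X[2]
E
python3 - <<'E'
from h import *
T=lambda a,b:(155+(a+.5)/4.5-.5,100+(b+.5)/4.5-.5)
S=lambda a,b:(140+(a+.5)/4.2-.5,150+(b+.5)/4.2-.5)
for n,a,b,z in [('LL',125,312,.01),('LR',320,357,.01),('UR',377,103,.01),('UL',178,82,.01),('bore',219,284,.052),('hinge',260,100,.065),('lineA',243,163,.094),('lineB',285,140,.094),('pinhead',597,194,.066),('pin stand',588,214,.04),('s1',358,119,.01),('s2',308,334,.01),('s3',141,297,.01)]:
    print('top',n,ray('top',*T(a,b),z).round(4))
for n,a,b,z in [('bore',330,377,.052),('hinge',124,321,.065),('lineA',188,250,.094),('lineB',203,275,.094),('pinheadtop',274,95,.066),('cLL',353,555,.01),('cLR',418,374,.01),('cUL',40,492,.01),('padswing',155,480,.062)]:
    print('side',n,ray('side',*S(a,b),z).round(4))
E
```

```text
top LL [ 0.4772 -0.2197  0.01  ]
top LR [ 0.4508 -0.3244  0.01  ]
top UR [ 0.5884 -0.3575  0.01  ]
top UL [ 0.6022 -0.2496  0.01  ]
top bore [ 0.4856 -0.2761  0.052 ]
top hinge [ 0.5777 -0.2999  0.065 ]
top lineA [ 0.5393 -0.2942  0.094 ]
top lineB [ 0.5503 -0.315   0.094 ]
top pinhead [ 0.5256 -0.4701  0.066 ]
top pin stand [ 0.5201 -0.4676  0.04  ]
top s1 [ 0.5798 -0.347   0.01  ]
top s2 [ 0.4633 -0.3181  0.01  ]
top s3 [ 0.4852 -0.2284  0.01  ]
side bore [ 0.486 -0.275  0.052]
side hinge [ 0.5754 -0.2974  0.065 ]
side lineA [ 0.5464 -0.3099  0.094 ]
side lineB [ 0.5382 -0.2933  0.094 ]
side pinheadtop [ 0.5244 -0.468   0.066 ]
side cLL [ 0.4753 -0.213   0.01  ]
side cLR [ 0.4502 -0.3209  0.01  ]
side cUL [ 0.611  -0.2498  0.01  ]
side padswing [ 0.5503 -0.2069  0.062 ]
```

```bash
cat >> h.py <<'E'
O=np.array([.536,-.2883]);YAW=-.247
def fr(x,y): c,s=np.cos(YAW),np.sin(YAW); return O+np.array([c*x-s*y,s*x+c*y])/1000.
def tofr(P): c,s=np.cos(YAW),np.sin(YAW); d=(np.array(P)[...,:2]-O)*1000; return np.stack([c*d[...,0]+s*d[...,1],-s*d[...,0]+c*d[...,1]],-1)
def go(tx,ty,tz,yang,stepmm=55,stepdeg=10):
    """plan rows to world TCP target with tool y at world angle yang (deg), tool down"""
    s,p,r=st(); y=np.array([np.cos(np.radians(yang)),np.sin(np.radians(yang)),0]); z=np.array([0,0,-1.]); x=np.cross(y,z)
    rt=R.from_matrix(np.stack([x,y,z],1)); 
    dr=(r.inv()*rt).as_rotvec(); dp=np.array([tx,ty,tz])-p
    n=int(max(1,np.ceil(np.linalg.norm(dp)*1000/stepmm),np.ceil(np.degrees(np.linalg.norm(dr))/stepdeg)))
    print('n',n,'dist',np.linalg.norm(dp).round(4),'rot tool deg',np.degrees(dr).round(2),'shift tool',r.inv().apply(dp).round(4))
    for i in range(n):
        ri=r*R.from_rotvec(dr*i/n); print(*ri.inv().apply(dp/n).round(4),*np.degrees(dr/n).round(2))
def info():
    s,p,r=st(); m=r.as_matrix(); print('t',round(s['clock'],2),'p',p.round(4),'yang',np.degrees(np.arctan2(m[1,1],m[0,1])).round(2),'tilt',np.degrees(np.arccos(-m[2,2])).round(2),'gap',round(s['finger_gap'],4),'F',np.round(s['contact_force'],1),'q',s['joint_positions'].round(2))
    return s,p,r
E
python3 - <<'E'
from h import *
C=cloud('top',np.load('pics/top0.npz')['d'])
S=cloud('side',np.load('pics/side0.npz')['d'])
for nm,Cc in(('top',C),('side',S)):
    m=(Cc[...,0]>.45)&(Cc[...,0]<.6)&(Cc[...,1]<-.5)&(Cc[...,1]>-.6)&(Cc[...,2]>.04)&(Cc[...,2]<.09)
    P=Cc[m]; print(nm,'bottle',len(P), P.min(0).round(3) if len(P) else '',P.max(0).round(3) if len(P) else '')
    m=(Cc[...,0]>.58)&(Cc[...,0]<.72)&(Cc[...,1]<-.43)&(Cc[...,1]>-.65)&(Cc[...,2]>.03)&(Cc[...,2]<.3)
    P=Cc[m]; print(nm,'panel',len(P), np.percentile(P,[1,10,50,90,99],axis=0).round(3).tolist() if len(P) else '')
# swing half cloud
for nm,Cc in(('top',C),('side',S)):
    f=tofr(Cc); m=(Cc[...,2]>.05)&(Cc[...,2]<.075)&(f[...,1]>45)&(f[...,1]<130)&(f[...,0]>-80)&(f[...,0]<80)
    print(nm,'swing',m.sum(), np.percentile(f[m],[5,50,95],axis=0).round(1).tolist())
    v,u=np.nonzero(m)
    print(u.min(),u.max(),v.min(),v.max())
T=lambda a,b:(155+(a+.5)/4.5-.5,100+(b+.5)/4.5-.5)
for n,a,b in [('slot',82,157),('c1',47,123),('c2',65,190),('c3',126,176),('c4',104,108)]:
    P=ray('top',*T(a,b),.062); print(n,P.round(4),tofr(P).round(1))
go(.536,-.2883,.2,27.2)
E
```

```text
top bottle 261 [ 0.45  -0.599  0.041] [ 0.565 -0.529  0.09 ]
top panel 1523 [[0.611, -0.648, 0.032], [0.612, -0.629, 0.044], [0.613, -0.545, 0.096], [0.624, -0.461, 0.107], [0.627, -0.442, 0.108]]
side bottle 529 [ 0.451 -0.6    0.04 ] [ 0.567 -0.525  0.09 ]
side panel 1140 [[0.61, -0.647, 0.031], [0.61, -0.617, 0.041], [0.611, -0.508, 0.084], [0.623, -0.44, 0.106], [0.626, -0.438, 0.108]]
top swing 331 [[-16.0, 51.2], [9.3, 69.9], [46.2, 94.1]]
166 194 113 142
side swing 549 [[-18.6, 56.1], [4.4, 75.4], [44.6, 100.4]]
152 186 243 276
slot [ 0.5508 -0.2083  0.062 ] [-5.2 81.2]
c1 [ 0.5688 -0.1905  0.062 ] [  7.9 102.8]
c2 [ 0.534  -0.1995  0.062 ] [-23.6  85.6]
c3 [ 0.5406 -0.2307  0.062 ] [-9.6 57. ]
c4 [ 0.5759 -0.2197  0.062 ] [22.  76.2]
n 10 dist 0.3872 rot tool deg [ 1.000e-02  0.000e+00 -9.189e+01] shift tool [ 0.3612 -0.1352  0.0336]
0.0361 -0.0135 0.0034 0.0 0.0 -9.19
0.0378 -0.0076 0.0034 0.0 0.0 -9.19
0.0385 -0.0014 0.0034 0.0 0.0 -9.19
0.0383 0.0047 0.0034 0.0 0.0 -9.19
0.037 0.0108 0.0034 0.0 0.0 -9.19
0.0348 0.0166 0.0034 0.0 0.0 -9.19
0.0317 0.0219 0.0034 0.0 0.0 -9.19
0.0278 0.0267 0.0034 0.0 0.0 -9.19
0.0232 0.0308 0.0034 0.0 0.0 -9.19
0.018 0.0341 0.0034 0.0 0.0 -9.19
```

Three pin-shaped things show in the top view: a steel one in the stand (287,143), a yellow one (258,182) and a green one (322,173). The steel one in the round white stand is meant, and the side crop (274,110) confirms it has a bare metal head. The valve is at (210,145), its pointer about 0.72 rad from the index. The collar is open by about 1.04 rad.

```bash
python3 -m pendant '0.036 -0.0135 0.003 0 0 -9.2 1; 0.038 -0.0075 0.003 0 0 -9.2 1; 0.0385 -0.0015 0.003 0 0 -9.2 1; 0.038 0.0045 0.003 0 0 -9.2 1; 0.037 0.011 0.003 0 0 -9.2 1; 0.035 0.0165 0.003 0 0 -9.2 1; 0.0315 0.022 0.003 0 0 -9.2 1; 0.028 0.0265 0.003 0 0 -9.2 1' 30
python3 - <<'E'
from h import *
info(); go(.536,-.2883,.12,27.2)
E
```

```text
clock: 1.65
position: [0.482, -0.3371, 0.2092]
orientation: [0.001, 0.637, 0.771, -0.001]
contact_force: [0.4, -0.4, 0.4]
finger_gap: 0.0868
t 1.65 p [ 0.482  -0.3371  0.2092] yang 10.83 tilt 0.18 gap 0.0868 F [ 0.4 -0.4  0.4] q [ 0.86  0.29 -0.4   1.58  0.12  1.29  0.63]
n 3 dist 0.1152 rot tool deg [ -0.06   0.17 -16.37] shift tool [0.0381 0.0623 0.0891]
0.0127 0.0208 0.0297 -0.02 0.06 -5.46
0.0106 0.0219 0.0297 -0.02 0.06 -5.46
0.0085 0.0228 0.0297 -0.02 0.06 -5.46
```

```bash
python3 -m pendant '0.0125 0.021 0.03 0 0 -5.5 1; 0.0105 0.022 0.03 0 0 -5.5 1; 0.0085 0.023 0.0295 0 0.1 -5.5 1; 0 0 0 0 0 0 1'
python3 - <<'E'
from h import *
info(); go(.536,-.2883,.08,27.2)
snap('top','t1');snap('side','s1')
for n in('t1','s1'):
    im=np.load(f'pics/{n}.npz')['p'][:,:,::-1]
    c=im[90:210,150:310] if n=='t1' else im[150:290,130:290]
    cv2.imwrite(f'pics/{n}c.png',cv2.resize(c,None,fx=4,fy=4,interpolation=cv2.INTER_CUBIC))
E
```

```text
clock: 2.15
position: [0.5406, -0.2834, 0.1179]
orientation: [0.001, 0.513, 0.858, -0.0]
contact_force: [-0.2, -0.6, 0.7]
finger_gap: 0.0869
t 2.15 p [ 0.5406 -0.2834  0.1179] yang 28.28 tilt 0.13 gap 0.0869 F [-0.2 -0.6  0.7] q [ 0.77  0.43 -0.46  1.62  0.21  1.14  0.76]
n 1 dist 0.0385 rot tool deg [0.06 0.12 1.08] shift tool [-0.0021 -0.0064  0.0379]
-0.0021 -0.0064 0.0379 0.06 0.12 1.08
```

View pics/s1c.png

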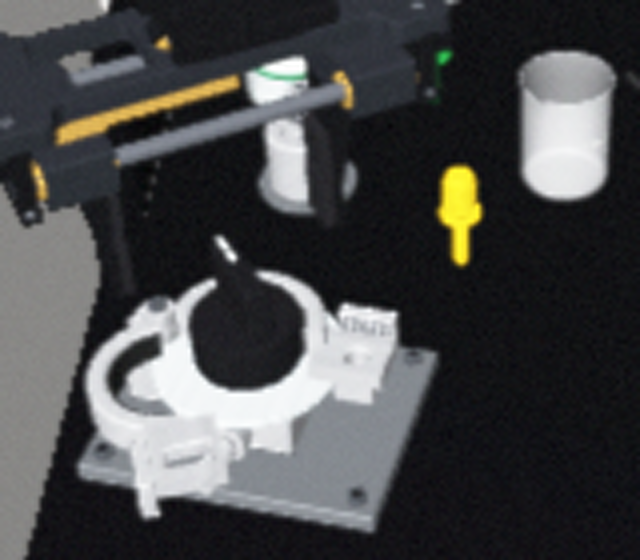

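View pics/t1c.png

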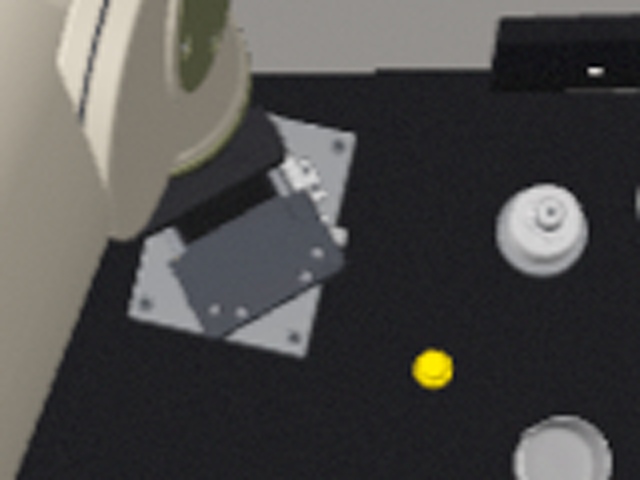

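Side view: the fingers, at (115,240) and (325,170), straddle the knob bar with its white line at (227,248). Now I lower and grip.

```bash
python3 -m pendant '-0.002 -0.0065 0.018 0 0.1 1 1; 0 0 0.012 0 0 0 1; 0 0 0 0 0 0 1' 
python3 - <<'E'
from h import *
info(); go(.536,-.2883,.08,27.2)
E
```

```text
clock: 2.62
position: [0.5345, -0.295, 0.0904]
orientation: [0.004, 0.526, 0.851, -0.001]
contact_force: [-0.8, -0.7, -0.2]
finger_gap: 0.0867
t 2.62 p [ 0.5345 -0.295   0.0904] yang 26.57 tilt 0.45 gap 0.0867 F [-0.8 -0.7 -0.2] q [ 0.78  0.45 -0.45  1.65  0.22  1.08  0.74]
n 1 dist 0.0125 rot tool deg [ 0.12  0.44 -0.63] shift tool [0.0054 0.0043 0.0104]
0.0054 0.0043 0.0104 0.12 0.44 -0.63
```

```bash
python3 -m pendant '0.0055 0.0045 0.0105 0 0.4 -0.6 1; 0 0 0 0 0 0 1' 
python3 - <<'E'
from h import *
info(); go(.536,-.2883,.08,27.2)
E
```

```text
clock: 2.88
position: [0.5363, -0.2877, 0.0795]
orientation: [0.001, 0.521, 0.854, 0.001]
contact_force: [0.1, 0.9, -0.7]
finger_gap: 0.0866
t 2.88 p [ 0.5363 -0.2877  0.0795] yang 27.2 tilt 0.13 gap 0.0866 F [ 0.1  0.9 -0.7] q [ 0.77  0.46 -0.45  1.66  0.22  1.07  0.73]
n 1 dist 0.0009 rot tool deg [ 0.13  0.02 -0.  ] shift tool [-0.0004 -0.0005 -0.0006]
-0.0004 -0.0005 -0.0006 0.13 0.02 -0.0
```

```bash
python3 -m pendant '0 0 0 0 0 0 0; 0 0 0 0 0 0 0; 0 0 0 0 0 0 0; 0 0 0 0 0 0 0; 0 0 0 0 0 0 0; 0 0 0 0 0 0 0' 15
python3 - <<'E'
from h import *
info(); go(.536,-.2883,.08,-14.15)
E
```

```text
clock: 3.62
position: [0.537, -0.2879, 0.0804]
orientation: [0.002, 0.521, 0.854, 0.001]
contact_force: [0.2, 0.4, -0.6]
finger_gap: 0.0347
t 3.62 p [ 0.537  -0.2879  0.0804] yang 27.21 tilt 0.21 gap 0.0347 F [ 0.2  0.4 -0.6] q [ 0.77  0.46 -0.45  1.66  0.22  1.07  0.73]
n 5 dist 0.0011 rot tool deg [2.100e-01 3.000e-02 4.136e+01] shift tool [ 0.0001 -0.001   0.0004]
0.0 -0.0002 0.0001 0.04 0.01 8.27
-0.0 -0.0002 0.0001 0.04 0.01 8.27
-0.0 -0.0002 0.0001 0.04 0.01 8.27
-0.0001 -0.0002 0.0001 0.04 0.01 8.27
-0.0001 -0.0002 0.0001 0.04 0.01 8.27
```

```bash
python3 -m pendant '0 0 0 0 0 0 0; 0 0 0 0 0 0 0; 0 0 0 0 0 0 0; 0 0 0 0 0 0 0' 25
python3 - <<'E'
from h import *
info(); go(.536,-.2883,.08,-14.15)
E
```

```text
clock: 4.12
position: [0.5361, -0.2882, 0.0804]
orientation: [0.001, 0.521, 0.853, 0.0]
contact_force: [-0.2, 0.7, 1.1]
finger_gap: 0.012
t 4.12 p [ 0.5361 -0.2882  0.0804] yang 27.19 tilt 0.12 gap 0.012 F [-0.2  0.7  1.1] q [ 0.77  0.46 -0.45  1.66  0.22  1.07  0.73]
n 5 dist 0.0004 rot tool deg [1.200e-01 3.000e-02 4.134e+01] shift tool [-0.0001 -0.0002  0.0004]
-0.0 -0.0 0.0001 0.02 0.01 8.27
-0.0 -0.0 0.0001 0.02 0.01 8.27
-0.0 -0.0 0.0001 0.02 0.01 8.27
-0.0 -0.0 0.0001 0.02 0.01 8.27
-0.0 -0.0 0.0001 0.02 0.01 8.27
```

```bash
python3 -m pendant '0 0 0 0 0 7 0; 0 0 0 0 0 8 0; 0 0 0 0 0 8 0; 0 0 0 0 0 8 0; 0 0 0 0 0 5 0; 0 0 0 0 0 0 0' 
python3 - <<'E'
from h import *
info(); go(.536,-.2883,.08,-14.15)
E
```

```text
clock: 4.88
position: [0.5367, -0.2881, 0.0804]
orientation: [0.001, 0.765, 0.644, 0.001]
contact_force: [-1.8, -1.0, 1.2]
finger_gap: 0.0118
t 4.88 p [ 0.5367 -0.2881  0.0804] yang -9.88 tilt 0.18 gap 0.0118 F [-1.8 -1.   1.2] q [ 0.68  0.44 -0.33  1.66  0.16  1.06  0.13]
n 1 dist 0.0008 rot tool deg [ 0.18 -0.    4.27] shift tool [-0.0003 -0.0006  0.0004]
-0.0003 -0.0006 0.0004 0.18 -0.0 4.27
```

```bash
python3 -m pendant '0 0 0 0 0 4.3 0; 0 0 0 0 0 0 0; 0 0 0 0 0 0 0; 0 0 0 0 0 0 0' 
python3 - <<'E'
from h import *
info(); go(.536,-.2883,.08,-14.15)
snap('side','s2')
im=np.load('pics/s2.npz')['p'][:,:,::-1]
cv2.imwrite('pics/s2c.png',cv2.resize(im[150:290,130:290],None,fx=4,fy=4,interpolation=cv2.INTER_CUBIC))
E
```

```text
clock: 5.38
position: [0.5368, -0.2881, 0.0804]
orientation: [0.001, 0.787, 0.617, 0.001]
contact_force: [-2.2, -0.7, 1.5]
finger_gap: 0.012
t 5.38 p [ 0.5368 -0.2881  0.0804] yang -13.75 tilt 0.19 gap 0.012 F [-2.2 -0.7  1.5] q [ 0.67  0.44 -0.32  1.66  0.16  1.06  0.07]
n 1 dist 0.0009 rot tool deg [ 0.19 -0.01  0.4 ] shift tool [-0.0004 -0.0007  0.0004]
-0.0004 -0.0007 0.0004 0.19 -0.01 0.4
```

View pics/s2c.png

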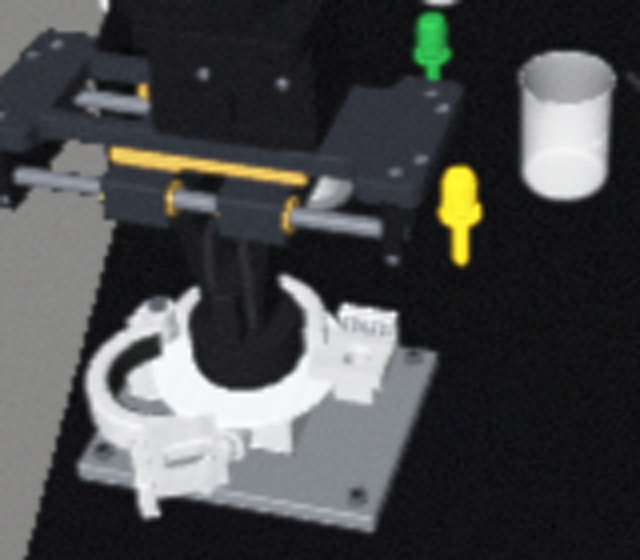

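The fingers hold the bar and the collar is still open. I'll release, rise and check the pointer.

```bash
python3 -m pendant '0 0 0 0 0 0 0.5; 0 0 0 0 0 0 0.5; 0 0 0 0 0 0 0.5; 0 0 -0.03 0 0 0 0.5; 0 0 -0.04 0 0 0 0.2; 0 0 -0.03 0 0 0 0; 0 0 0 0 0 0 0' 
python3 - <<'E'
from h import *
info(); 
p=np.array([42,0])
f=np.radians
snap('side','s3')
im=np.load('pics/s3.npz')['p'][:,:,::-1]
cv2.imwrite('pics/s3c.png',cv2.resize(im[190:290,140:250],None,fx=5.5,fy=5.5,interpolation=cv2.INTER_CUBIC))
# approach point for push
a=1.044; H=np.array([42,0.]);e=np.array([-np.cos(a),np.sin(a)]);n=np.array([np.sin(a),np.cos(a)])
P=H+93*e+(24+9.5+12)*n; w=fr(*P); print(P,w); go(w[0],w[1],.18,-14.15-np.degrees(a))
E
```

```text
clock: 6.3
position: [0.5369, -0.2873, 0.1827]
orientation: [0.001, 0.786, 0.618, 0.002]
contact_force: [-0.4, -0.1, 0.1]
finger_gap: 0.0211
t 6.3 p [ 0.5369 -0.2873  0.1827] yang -13.63 tilt 0.23 gap 0.0211 F [-0.4 -0.1  0.1] q [ 0.69  0.35 -0.33  1.56  0.12  1.25  0.1 ]
[ 34.57391649 103.26714523] [ 0.59477302 -0.19662017]
n 7 dist 0.1077 rot tool deg [ 2.000e-02 -1.500e-01  6.034e+01] shift tool [0.1016 0.0356 0.0014]
0.0145 0.0051 0.0002 0.0 -0.02 8.62
0.0151 0.0028 0.0002 0.0 -0.02 8.62
0.0154 0.0005 0.0002 0.0 -0.02 8.62
0.0153 -0.0018 0.0002 0.0 -0.02 8.62
0.0148 -0.004 0.0002 0.0 -0.02 8.62
0.0141 -0.0062 0.0002 0.0 -0.02 8.62
0.013 -0.0082 0.0002 0.0 -0.02 8.62
```

View pics/s3c.png

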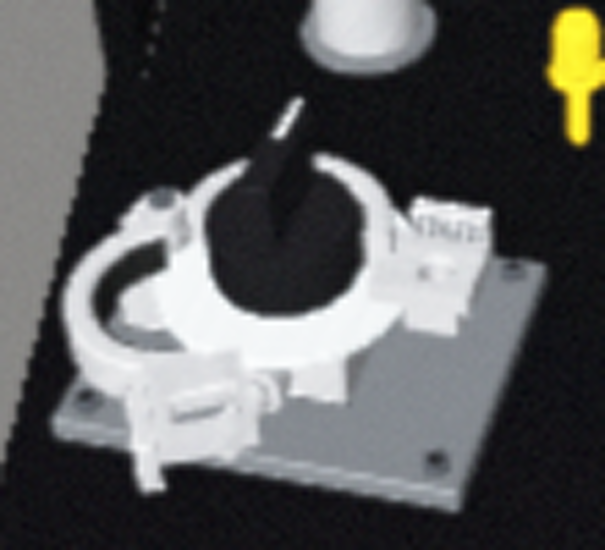

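```bash
python3 - <<'E'
from h import *
S=lambda a,b:(140+(a+.5)/5.5-.5,190+(b+.5)/5.5-.5)
A=ray('side',*S(298,100),.094);B=ray('side',*S(276,137),.094)
print(tofr(A),tofr(B), proj('side',[*fr(0,-22),.094]),S(298,100))
im=np.load('pics/s3.npz')['p']; g=im[205:217,185:200].astype(int).sum(2); print(g)
E
```

```text
[  0.33173275 -26.00328915] [ 0.75259769 -6.56195457] [193.18230636 209.17040329] (193.77272727272728, 207.77272727272728)
[[ 61  47  51  57  48  61  47  56  68  68  52  53  65  50  61]
 [ 59  57  55  62  53  59  47  52  50  53  56  49  62  61  57]
 [ 56  49  60  60  55  59  48  74 144 197  75  61  42  43  49]
 [ 52  59  55  50  57  61  71 195 437 550 186  50  64  46  50]
 [ 48  62  65  65  49  56 122 374 600 379 120  60  49  53  47]
 [ 45  50  49  49  63 112 235 501 610 250  88  72  41  63  46]
 [ 57  49  51  49  74 179 480 708 430 144  89  77  61  53  56]
 [ 51  46  60  61 114 305 570 570 229  99  83  59  56  50  52]
 [ 59  50  52  83 196 499 709 374 122  86  68  57  60  51  59]
 [ 64  51  76 120 349 618 528 198  95  65  63  66  47  47  59]
 [ 57  61  76 109 169 260 198 106  92  66  51  43  50  49  44]
 [ 43  73  95  95 108 110 109  94  77  56  46  67  51  49  45]]
```

The pointer line runs through frame points (0.3,-26) and (0.8,-6.6) mm, which puts the knob within 0.03 rad of the index. Next I move outside the swinging pad.

```bash
python3 -m pendant '0.0145 0.005 0 0 0 8.6 0; 0.015 0.003 0 0 0 8.6 0; 0.0155 0.0005 0 0 0 8.6 0; 0.0155 -0.002 0 0 0 8.6 0; 0.015 -0.004 0 0 0 8.6 0; 0.014 -0.006 0 0 0 8.6 0; 0.013 -0.008 0 0 0 8.6 0; 0 0 0 0 0 0 0' 
python3 - <<'E'
from h import *
info(); 
a=1.044; H=np.array([42,0.]);e=np.array([-np.cos(a),np.sin(a)]);n=np.array([np.sin(a),np.cos(a)])
P=H+93*e+(24+9.5+12)*n; w=fr(*P); go(w[0],w[1],.18,-14.15-np.degrees(a))
E
```

```text
clock: 7.35
position: [0.5928, -0.1935, 0.1685]
orientation: [-0.004, 0.992, 0.125, -0.006]
contact_force: [-0.1, 0.3, 0.1]
finger_gap: 0.0004
t 7.35 p [ 0.5928 -0.1935  0.1685] yang -75.69 tilt 0.89 gap 0.0004 F [-0.1  0.3  0.1] q [ 0.42  0.39 -0.22  1.53  0.08  1.25 -1.14]
n 1 dist 0.0121 rot tool deg [-0.6   0.66 -1.72] shift tool [ 0.001   0.0034 -0.0115]
0.001 0.0034 -0.0115 -0.6 0.66 -1.72
```

```bash
python3 -m pendant '0.001 0.0035 0.03 -0.6 0.6 -1.7 0; 0 0 0.04 0 0 0 0; 0 0 0.03 0 0 0 0; 0 0 0 0 0 0 0' 
python3 - <<'E'
from h import *
info(); 
a=1.044; H=np.array([42,0.]);e=np.array([-np.cos(a),np.sin(a)]);n=np.array([np.sin(a),np.cos(a)])
P=H+93*e+(24+9.5+12)*n; w=fr(*P); go(w[0],w[1],.055,-14.15-np.degrees(a))
snap('side','s4');snap('top','t4')
im=np.load('pics/s4.npz')['p'][:,:,::-1]
cv2.imwrite('pics/s4c.png',cv2.resize(im[190:310,110:250],None,fx=5,fy=5,interpolation=cv2.INTER_CUBIC))
E
```

```text
clock: 7.85
position: [0.591, -0.1997, 0.0631]
orientation: [0.0, 0.989, 0.146, -0.002]
contact_force: [-1.1, -0.6, 0.8]
finger_gap: 0.0004
t 7.85 p [ 0.591  -0.1997  0.0631] yang -73.15 tilt 0.27 gap 0.0004 F [-1.1 -0.6  0.8] q [ 0.42  0.48 -0.22  1.63  0.12  1.04 -1.11]
n 1 dist 0.0095 rot tool deg [-0.    0.27  0.81] shift tool [ 0.0045 -0.0018  0.0081]
0.0045 -0.0018 0.0081 -0.0 0.27 0.81
```

View pics/s4c.png

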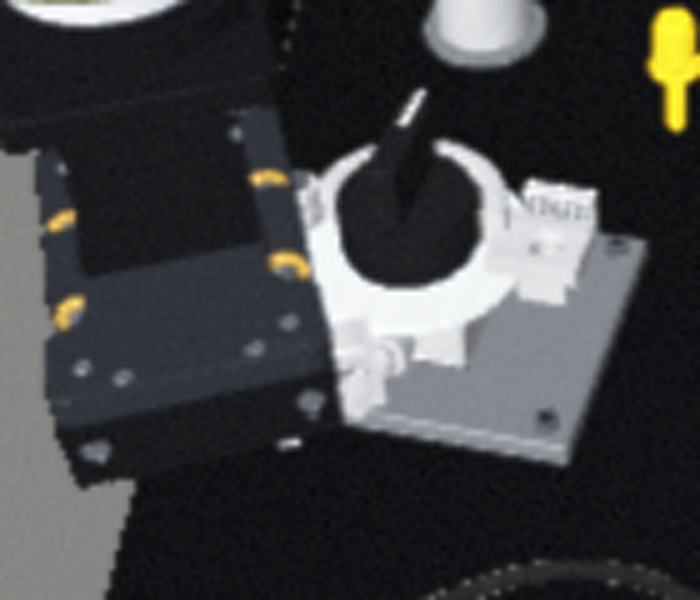

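```bash
python3 -m pendant '0.002 -0.002 0.008 0 0.2 0.8 0; -0.004 0 0 0 0 0 0; -0.006 0 0 0 0 0 0; -0.008 -0.0025 0 0 0 -5 0; 0 0 0 0 0 0 0' 
cat >> h.py <<'E'
H=np.array([42,0.])
def arc():
    s,p,r=info(); m=r.as_matrix(); th=np.arctan2(m[1,1],m[0,1])-YAW; f=tofr(p)
    d=f-H
    yv=np.array([np.cos(th),np.sin(th)]);xv=np.array([-yv[1],yv[0]])
    print('frame',f.round(1),'tool angle open(deg)',-np.degrees(th).round(1),'r tool x,y',(d@xv).round(1),(d@yv).round(1))
E
python3 - <<'E'
from h import *
arc()
E
```

```text
clock: 8.57
position: [0.5777, -0.2011, 0.0619]
orientation: [0.003, 0.983, 0.183, 0.005]
contact_force: [0.4, -0.5, -0.7]
finger_gap: 0.0006
t 8.57 p [ 0.5777 -0.2011  0.0619] yang -68.92 tilt 0.63 gap 0.0006 F [ 0.4 -0.5 -0.7] q [ 0.45  0.45 -0.23  1.68  0.12  1.01 -1.03]
frame [19.1 94.8] tool angle open(deg) 54.8 r tool x,y 36.0 -90.6
```

```bash
python3 -m pendant '-0.004 -0.001 0.007 0 -0.3 -3 0; -0.008 -0.003 0 0 0 -5 0; -0.008 -0.003 0 0 0 -5 0; -0.008 -0.003 0 0 0 -5 0; 0 0 0 0 0 0 0' 
python3 - <<'E'
from h import *
arc()
E
```

```text
clock: 9.2
position: [0.5504, -0.2053, 0.0566]
orientation: [0.005, 0.943, 0.334, 0.004]
contact_force: [0.3, 0.2, -0.2]
finger_gap: 0.0001
t 9.2 p [ 0.5504 -0.2053  0.0566] yang -50.96 tilt 0.72 gap 0.0001 F [ 0.3  0.2 -0.2] q [ 0.52  0.42 -0.29  1.75  0.15  0.98 -0.72]
frame [-6.3 84. ] tool angle open(deg) 36.8 r tool x,y 38.3 -89.0
```

```bash
python3 - <<'E'
from h import *
snap('side','s5');snap('top','t5')
im=np.load('pics/s5.npz')['p'][:,:,::-1]; a=cv2.resize(im[190:290,120:240],None,fx=3.3,fy=3.3,interpolation=cv2.INTER_CUBIC)
im=np.load('pics/t5.npz')['p'][:,:,::-1]; b=cv2.resize(im[95:195,150:270],None,fx=3.3,fy=3.3,interpolation=cv2.INTER_CUBIC)
cv2.imwrite('pics/st5.png',np.hstack([a,b]))
E
```

View pics/st5.png

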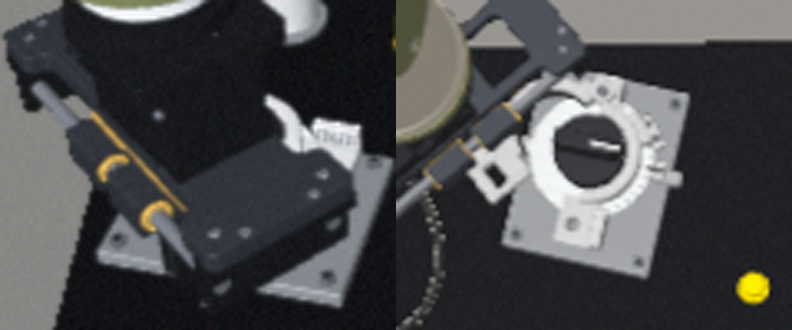

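The top view shows the swinging half being pushed, its slot now at crop (495,178), with the pointer still on the index. I'll carry on.

```bash
python3 -m pendant '-0.008 -0.004 0.001 0 -0.5 -5 0; -0.009 -0.004 0 0 0 -5 0; -0.009 -0.003 0 0 0 -5 0; -0.008 -0.003 0 0 0 -5 0; 0 0 0 0 0 0 0' 
python3 - <<'E'
from h import *
arc()
E
```

```text
clock: 9.93
position: [0.5206, -0.2181, 0.0564]
orientation: [0.007, 0.87, 0.493, 0.001]
contact_force: [-0.1, -0.5, 0.7]
finger_gap: 0.0006
t 9.93 p [ 0.5206 -0.2181  0.0564] yang -30.95 tilt 0.8 gap 0.0006 F [-0.1 -0.5  0.7] q [ 0.61  0.38 -0.35  1.81  0.17  0.97 -0.35]
frame [-32.1  64.3] tool angle open(deg) 16.8 r tool x,y 40.2 -89.5
```

```bash
python3 - <<'E'
from h import *
w=fr(-50,39); go(*w,.055,-14.15,8,5)
E
```

```text
n 4 dist 0.031 rot tool deg [  0.71   0.38 -16.8 ] shift tool [-0.0294 -0.0098  0.0014]
-0.0073 -0.0025 0.0003 0.18 0.09 -4.2
-0.0071 -0.003 0.0003 0.18 0.09 -4.2
-0.0069 -0.0035 0.0003 0.18 0.09 -4.2
-0.0066 -0.004 0.0003 0.18 0.09 -4.2
```

```bash
python3 -m pendant '-0.0075 -0.0025 0.0005 0.2 0.1 -4.2 0; -0.007 -0.003 0.0005 0.2 0.1 -4.2 0; -0.007 -0.0035 0 0.2 0.1 -4.2 0; -0.0065 -0.004 0 0.2 0.1 -4.2 0; 0 0 0 0 0 0 0' 
python3 - <<'E'
from h import *
arc()
w=fr(-50,34); go(*w,.055,-14.15,8,5)
E
```

```text
clock: 10.55
position: [0.5009, -0.2358, 0.0564]
orientation: [-0.0, 0.791, 0.612, 0.002]
contact_force: [0.4, 0.3, 0.6]
finger_gap: 0.0004
t 10.55 p [ 0.5009 -0.2358  0.0564] yang -14.53 tilt 0.22 gap 0.0004 F [0.4 0.3 0.6] q [ 0.69  0.38 -0.39  1.82  0.17  0.97 -0.02]
frame [-46.9  42.4] tool angle open(deg) 0.4 r tool x,y 41.8 -89.1
n 2 dist 0.009 rot tool deg [ 0.12 -0.19 -0.38] shift tool [-0.0084 -0.0031  0.0014]
-0.0042 -0.0015 0.0007 0.06 -0.09 -0.19
-0.0042 -0.0016 0.0007 0.06 -0.09 -0.19
```

```bash
python3 -m pendant '-0.004 -0.0015 0.001 0 0 0 0; -0.003 -0.001 0.0005 0 0 0 0; 0 0 0 0 0 0 0' 
python3 - <<'E'
from h import *
arc()
E
python3 -m pendant '-0.002 0 0 0 0 0 0; 0 0 0 0 0 0 0'
python3 - <<'E'
from h import *
arc()
E
```

```text
clock: 10.92
position: [0.4978, -0.241, 0.0551]
orientation: [-0.0, 0.792, 0.61, 0.002]
contact_force: [0.4, 1.4, 1.4]
finger_gap: 0.0003
t 10.93 p [ 0.4978 -0.241   0.0551] yang -14.79 tilt 0.28 gap 0.0003 F [0.4 1.4 1.4] q [ 0.7   0.38 -0.39  1.83  0.16  0.97 -0.01]
frame [-48.6  36.5] tool angle open(deg) 0.6 r tool x,y 35.5 -91.0
clock: 11.18
position: [0.4975, -0.2415, 0.055]
orientation: [-0.001, 0.792, 0.61, 0.003]
contact_force: [0.1, 3.5, 0.5]
finger_gap: 0.0006
t 11.18 p [ 0.4975 -0.2415  0.055 ] yang -14.76 tilt 0.34 gap 0.0006 F [0.1 3.5 0.5] q [ 0.7   0.38 -0.39  1.83  0.16  0.97 -0.01]
frame [-48.7  35.9] tool angle open(deg) 0.6 r tool x,y 35.0 -91.1
```

```bash
python3 -m pendant '-0.005 0 0 0 0 0 0; -0.005 0 0 0 0 0 0'
python3 - <<'E'
from h import *
arc()
E
python3 -m pendant '-0.008 0 0 0 0 0 0; -0.008 0 0 0 0 0 0'
python3 - <<'E'
from h import *
arc()
snap('side','s6');snap('top','t6')
im=np.load('pics/s6.npz')['p'][:,:,::-1]; a=cv2.resize(im[190:290,120:240],None,fx=3.3,fy=3.3,interpolation=cv2.INTER_CUBIC)
im=np.load('pics/t6.npz')['p'][:,:,::-1]; b=cv2.resize(im[95:195,150:270],None,fx=3.3,fy=3.3,interpolation=cv2.INTER_CUBIC)
cv2.imwrite('pics/st6.png',np.hstack([a,b]))
E
```

```text
clock: 11.42
position: [0.496, -0.2447, 0.0549]
orientation: [-0.004, 0.791, 0.612, 0.005]
contact_force: [0.7, 20.3, 7.7]
finger_gap: 0.0002
t 11.43 p [ 0.496  -0.2447  0.0549] yang -14.51 tilt 0.74 gap 0.0002 F [ 0.7 20.3  7.7] q [ 0.71  0.38 -0.39  1.82  0.16  0.97  0.01]
frame [-49.4  32.5] tool angle open(deg) 0.4 r tool x,y 31.9 -91.6
clock: 11.68
position: [0.4952, -0.246, 0.0549]
orientation: [-0.01, 0.787, 0.616, 0.01]
contact_force: [1.0, 29.7, 11.4]
finger_gap: 0.0005
t 11.68 p [ 0.4952 -0.246   0.0549] yang -13.89 tilt 1.66 gap 0.0005 F [ 1.  29.7 11.4] q [ 0.73  0.38 -0.39  1.82  0.14  0.98  0.04]
frame [-49.9  31. ] tool angle open(deg) -0.3 r tool x,y 31.4 -91.7
```

View pics/st6.png

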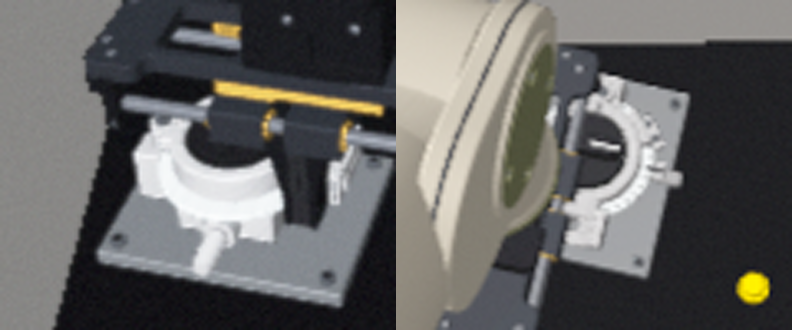

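The force rose steeply (20 to 30 N) with the pad 2 to 3 mm past the touch point, so the collar is shut and the lining compressed. I'll back off and check.

```bash
python3 -m pendant '0.004 0 0 0 0 0 0; 0.01 0 0 0 0 0 0; 0.012 0 0 0 0 0 0; 0 0 -0.04 0 0 0 0; 0 0 -0.05 0 0 0 0.3; 0 0 -0.05 0 0 0 0.5; 0 0 0 0 0 0 0.5'
python3 - <<'E'
from h import *
info()
snap('side','s7');snap('top','t7')
im=np.load('pics/s7.npz')['p'][:,:,::-1]; a=cv2.resize(im[190:290,140:240],None,fx=5,fy=5,interpolation=cv2.INTER_CUBIC)
cv2.imwrite('pics/st7.png',a)
im=np.load('pics/t7.npz')['p'][:,:,::-1]; b=cv2.resize(im[120:180,255:345],None,fx=8,fy=8,interpolation=cv2.INTER_CUBIC)
cv2.imwrite('pics/t7c.png',b)
E
```

```text
clock: 12.65
position: [0.5013, -0.2225, 0.1993]
orientation: [-0.01, 0.787, 0.616, 0.009]
contact_force: [0.2, 0.5, -0.9]
finger_gap: 0.0225
t 12.65 p [ 0.5013 -0.2225  0.1993] yang -13.89 tilt 1.59 gap 0.0225 F [ 0.2  0.5 -0.9] q [ 0.72  0.22 -0.43  1.69  0.07  1.26  0.04]
```

View pics/st7.png

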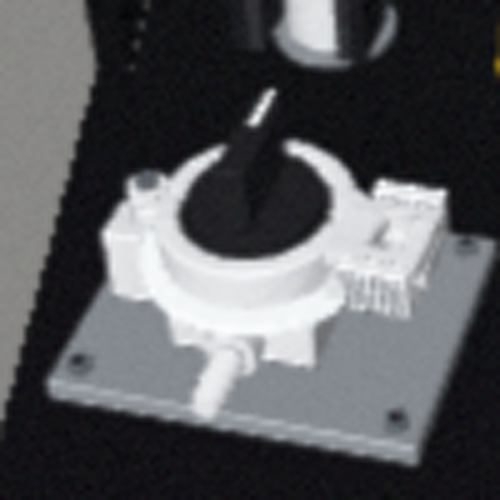

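View pics/t7c.png

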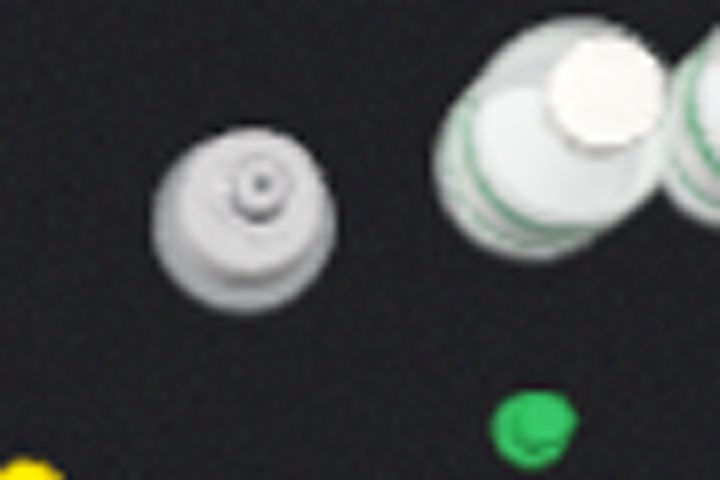

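```bash
python3 - <<'E'
from h import *
P=ray('top',255+261.5/8-.5,120+184.5/8-.5,.066); print('head top',P.round(4))
P=ray('top',255+250/8-.5,120+200/8-.5,.04); print('stand top',P.round(4))
# slot from side view
P=ray('side',140+388.5/5-.5,190+235.5/5-.5,.06); print('slot',P.round(4),tofr(P))
print('bore pred px', (proj('side',[*fr(-52,0),.062])-[140,190])*5)
im=np.load('pics/s0.npz')['p'] if 0 else np.load('pics/side0.npz')['p']
r=cut_out('top','pin_head'); 
for x in r: print(x['bbox'],x['confidence'])
go(.525,-.469,.2,-8)
E
```

```text
head top [ 0.526 -0.47   0.066]
stand top [ 0.5264 -0.4689  0.04  ]
slot [ 0.4873 -0.2737  0.06  ] [-50.80722801   2.23991804]
bore pred px [390.79840362 225.19124912]
[320.4, 171.3, 7.6, 7.7] 0.51
[287.6, 139.7, 4.3, 4.5] 0.47
n 5 dist 0.2489 rot tool deg [-0.64 -1.72 -5.87] shift tool [-0.2337  0.0845 -0.0136]
-0.0467 0.0169 -0.0027 -0.13 -0.34 -1.17
-0.0471 0.0159 -0.0024 -0.13 -0.34 -1.17
-0.0474 0.015 -0.0021 -0.13 -0.34 -1.17
-0.0477 0.014 -0.0018 -0.13 -0.34 -1.17
-0.048 0.013 -0.0014 -0.13 -0.34 -1.17
```

```bash
python3 -m pendant '-0.047 0.017 -0.002 -0.1 -0.3 -1.2 0.5; -0.047 0.016 -0.002 -0.1 -0.3 -1.2 0.5; -0.0475 0.015 -0.002 -0.1 -0.3 -1.2 0.5; -0.0475 0.014 -0.002 -0.1 -0.3 -1.2 0.5; -0.04 0.012 -0.001 -0.1 -0.3 -1.2 0.5; 0 0 0 0 0 0 0.5; 0 0 0 0 0 0 0.5'
python3 - <<'E'
from h import *
info(); go(.5258,-.4695,.1,-8,40)
E
```

```text
clock: 13.68
position: [0.5231, -0.4639, 0.1832]
orientation: [-0.011, 0.752, 0.659, -0.002]
contact_force: [0.6, 0.4, -0.0]
finger_gap: 0.0434
t 13.68 p [ 0.5231 -0.4639  0.1832] yang -7.5 tilt 1.29 gap 0.0434 F [ 0.6  0.4 -0. ] q [ 0.86  0.56 -0.31  1.26  0.17  1.37  0.43]
n 3 dist 0.0834 rot tool deg [-1.13 -0.62  0.49] shift tool [-0.0061  0.0051  0.0831]
-0.002 0.0017 0.0277 -0.38 -0.21 0.16
-0.0019 0.0015 0.0277 -0.38 -0.21 0.16
-0.0018 0.0013 0.0277 -0.38 -0.21 0.16
```

```bash
python3 -m pendant '-0.004 0.003 0.03 -0.5 -0.3 0.3 0.5; -0.002 0.002 0.03 -0.4 -0.2 0.2 0.5; 0 0 0.02 -0.2 -0.1 0 0.5; 0 0 0 0 0 0 0.5; 0 0 0 0 0 0 0.5'
python3 - <<'E'
from h import *
info(); go(.5258,-.4695,.0558,-8,60)
snap('side','s8');snap('top','t8')
im=np.load('pics/s8.npz')['p'][:,:,::-1]; a=cv2.resize(im[130:220,160:260],None,fx=5,fy=5,interpolation=cv2.INTER_CUBIC)
cv2.imwrite('pics/st8.png',a)
E
```

```text
clock: 14.3
position: [0.5275, -0.4635, 0.1001]
orientation: [-0.002, 0.753, 0.658, 0.001]
contact_force: [-0.8, 0.1, 0.2]
finger_gap: 0.0433
t 14.3 p [ 0.5275 -0.4635  0.1001] yang -7.7 tilt 0.2 gap 0.0433 F [-0.8  0.1  0.2] q [ 0.86  0.61 -0.31  1.36  0.18  1.2   0.41]
n 1 dist 0.0447 rot tool deg [-0.1  -0.17  0.3 ] shift tool [-0.0063 -0.0008  0.0442]
-0.0063 -0.0008 0.0442 -0.1 -0.17 0.3
```

View pics/st8.png

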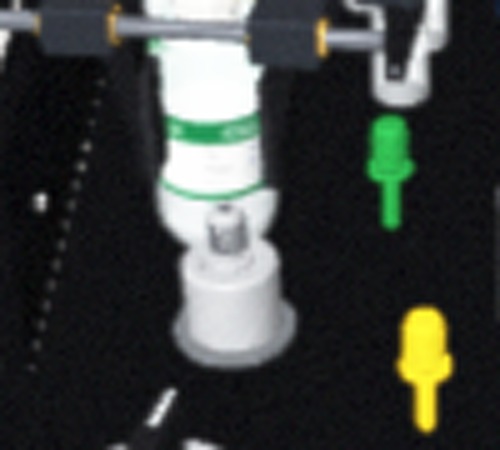

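The pin head at (228,228) stands clear in front of the bottle, and the dark fingers straddle it. I'll centre and go down.

```bash
python3 -m pendant '-0.0065 -0.001 0.01 0 0 0.3 0.5; -0.001 0 0 0 0 0 0.5'
python3 - <<'E'
from h import *
info(); go(.5258,-.4695,.0558,-8,60)
E
```

```text
clock: 14.65
position: [0.5257, -0.472, 0.0907]
orientation: [-0.001, 0.755, 0.656, 0.0]
contact_force: [-0.7, 0.2, -0.7]
finger_gap: 0.0434
t 14.65 p [ 0.5257 -0.472   0.0907] yang -8.05 tilt 0.09 gap 0.0434 F [-0.7  0.2 -0.7] q [ 0.87  0.63 -0.3   1.36  0.19  1.18  0.41]
n 1 dist 0.035 rot tool deg [-0.01 -0.09 -0.05] shift tool [ 0.0025 -0.0002  0.0349]
0.0025 -0.0002 0.0349 -0.01 -0.09 -0.05
```

```bash
python3 -m pendant '0.0025 0 0.012 0 0 0 0.5; 0 0 0.012 0 0 0 0.5; 0 0 0.01 0 0 0 0.5; 0 0 0 0 0 0 0.5'
python3 - <<'E'
from h import *
info(); go(.5258,-.4695,.0558,-8,60)
E
```

```text
clock: 15.15
position: [0.5257, -0.4691, 0.0535]
orientation: [-0.001, 0.755, 0.656, 0.001]
contact_force: [-0.3, 0.1, 0.1]
finger_gap: 0.0437
t 15.15 p [ 0.5257 -0.4691  0.0535] yang -8.05 tilt 0.15 gap 0.0437 F [-0.3  0.1  0.1] q [ 0.87  0.66 -0.3   1.39  0.2   1.12  0.4 ]
n 1 dist 0.0023 rot tool deg [-0.06 -0.13 -0.05] shift tool [-0.0004  0.0001 -0.0023]
-0.0004 0.0001 -0.0023 -0.06 -0.13 -0.05
```

```bash
python3 -m pendant '0 0 -0.003 0 0 0 0.5; 0 0 0 0 0 0 0.1; 0 0 0 0 0 0 0.1; 0 0 0 0 0 0 0.1; 0 0 0 0 0 0 0.1; 0 0 0 0 0 0 0' 15
python3 -m pendant '0 0 0 0 0 0 0; 0 0 0 0 0 0 0; 0 0 0 0 0 0 0; 0 0 0 0 0 0 0' 30
python3 - <<'E'
from h import *
info()
E
```

```text
clock: 15.9
position: [0.5264, -0.4695, 0.0581]
orientation: [-0.0, 0.755, 0.656, 0.001]
contact_force: [0.0, -0.5, -0.1]
finger_gap: 0.0148
clock: 16.4
position: [0.5264, -0.4696, 0.0581]
orientation: [-0.0, 0.755, 0.656, 0.001]
contact_force: [-0.0, 0.1, 0.7]
finger_gap: 0.015
t 16.4 p [ 0.5264 -0.4696  0.0581] yang -8.06 tilt 0.08 gap 0.015 F [-0.   0.1  0.7] q [ 0.87  0.66 -0.3   1.39  0.2   1.13  0.4 ]
```

```bash
python3 -m pendant '0 0 -0.01 0 0 0 0; 0 0 -0.02 0 0 0 0; 0 0 -0.03 0 0 0 0; 0 0 -0.03 0 0 0 0; 0 0 -0.02 0 0 0 0; 0 0 0 0 0 0 0' 
python3 - <<'E'
from h import *
info();
snap('side','s9')
im=np.load('pics/s9.npz')['p'][:,:,::-1]; a=cv2.resize(im[80:220,160:260],None,fx=5,fy=5,interpolation=cv2.INTER_CUBIC)
cv2.imwrite('pics/st9.png',cv2.resize(a,None,fx=.85,fy=.85))
w=fr(-52,0); print(w); go(*w,.18,-14.15)
E
```

```text
clock: 17.15
position: [0.5272, -0.4701, 0.179]
orientation: [0.002, 0.755, 0.656, 0.001]
contact_force: [0.9, -0.5, -0.5]
finger_gap: 0.0151
t 17.15 p [ 0.5272 -0.4701  0.179 ] yang -8.05 tilt 0.31 gap 0.0151 F [ 0.9 -0.5 -0.5] q [ 0.87  0.56 -0.31  1.28  0.17  1.33  0.42]
[ 0.48557819 -0.2755862 ]
n 4 dist 0.1986 rot tool deg [0.22 0.02 6.11] shift tool [ 0.1866 -0.068  -0.0027]
0.0466 -0.017 -0.0007 0.05 0.0 1.53
0.0462 -0.0182 -0.0007 0.05 0.0 1.53
0.0457 -0.0195 -0.0006 0.05 0.0 1.53
0.0451 -0.0207 -0.0006 0.05 0.0 1.53
```

View pics/st9.png

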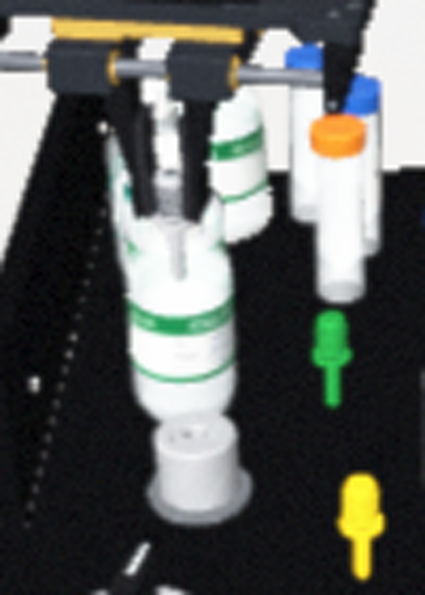

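The pin hangs upright between the fingers at (175,230), and the stand is left empty at (195,440). Now over the bore.

```bash
python3 -m pendant '0.0465 -0.017 -0.0005 0 0 1.5 0; 0.046 -0.018 -0.0005 0 0 1.5 0; 0.0455 -0.0195 0 0 0 1.5 0; 0.043 -0.02 0.01 0 0 1.5 0; 0 0 0.01 0 0 0 0; 0 0 0 0 0 0 0' 
python3 - <<'E'
from h import *
info();
w=fr(-52,0); go(*w,.128,-14.15)
E
```

```text
clock: 17.95
position: [0.4818, -0.2718, 0.1526]
orientation: [-0.002, 0.789, 0.614, -0.0]
contact_force: [0.4, 0.1, -1.3]
finger_gap: 0.0147
t 17.95 p [ 0.4818 -0.2718  0.1526] yang -14.28 tilt 0.19 gap 0.0147 F [ 0.4  0.1 -1.3] q [ 0.77  0.26 -0.39  1.74  0.11  1.16  0.1 ]
n 1 dist 0.0252 rot tool deg [-0.17 -0.09 -0.13] shift tool [-0.0028  0.0047  0.0246]
-0.0028 0.0047 0.0246 -0.17 -0.09 -0.13
```

```bash
python3 -m pendant '-0.0025 0.0045 0.018 0 0 0 0; 0 0 0 0 0 0 0; 0 0 0 0 0 0 0' 
python3 - <<'E'
from h import *
s,p,r=info();
w=fr(-52,0); go(*w,.12,-14.15)
snap('side','s10');snap('top','t10')
im=np.load('pics/s10.npz')['p'][:,:,::-1]; a=cv2.resize(im[180:270,160:260],None,fx=6,fy=6,interpolation=cv2.INTER_CUBIC)
cv2.imwrite('pics/st10.png',a)
sh=p-[0,0,.0181]; tip=p-[0,0,.0501]
for q in(sh,tip,[*w,.062],[*w,.052]): print((proj('side',q)-[160,180]).round(1)*6)
E
```

```text
clock: 18.32
position: [0.4856, -0.2778, 0.1326]
orientation: [-0.002, 0.79, 0.613, -0.0]
contact_force: [0.7, 0.3, -0.5]
finger_gap: 0.0146
t 18.32 p [ 0.4856 -0.2778  0.1326] yang -14.44 tilt 0.24 gap 0.0146 F [ 0.7  0.3 -0.5] q [ 0.76  0.3  -0.38  1.74  0.12  1.13  0.09]
n 1 dist 0.0128 rot tool deg [-0.21 -0.11 -0.29] shift tool [ 0.0021 -0.0005  0.0126]
0.0021 -0.0005 0.0126 -0.21 -0.11 -0.29
[339.6 189. ]
[345.6 273. ]
[349.2 330. ]
[351.  355.2]
```

View pics/st10.png

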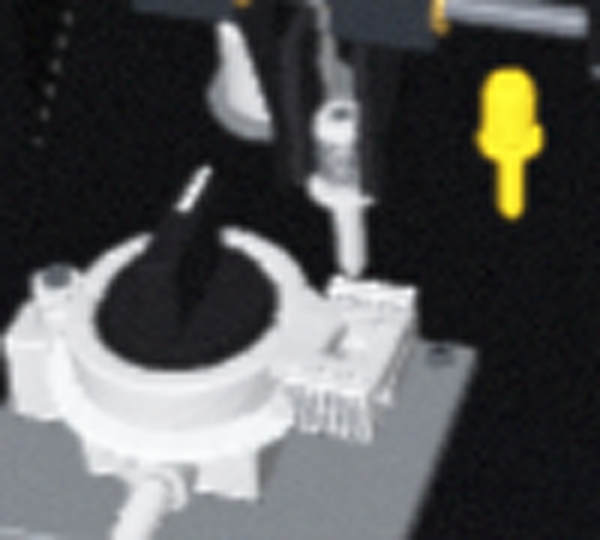

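View pics/t10.png

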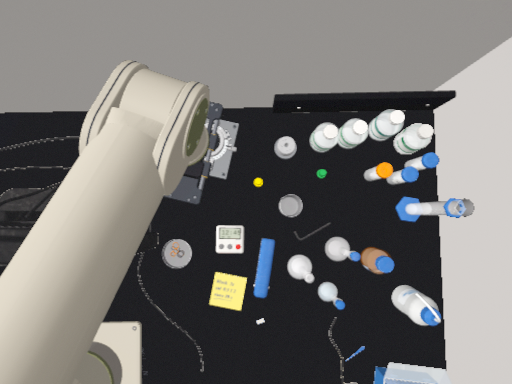

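```bash
python3 - <<'E'
from h import *
im=np.load('pics/s10.npz')['p']
g=im.astype(int).sum(2)
for v in range(210,228): print(v,g[v,208:226])
s,p,r=st()
for dz in(.0181,.0211,.025,.035,.045,.0501): print(dz,proj('side',p-[0,0,dz]).round(2))
# bore in initial side image
g=np.load('pics/side0.npz')['p'].astype(int).sum(2)
for v in range(234,246): print(v,g[v,208:230])
print(proj('side',[*fr(-52,0),.052]))
E
```

```text
210 [ 81 146 193 405 640 635 554 503 497 461 462 393 190 135 124  80  71  56]
211 [ 58  71 120 372 664 678 648 616 620 618 572 492 230 143 117  88  61  57]
212 [ 65  58  81 279 561 671 674 676 677 673 663 598 367 274 143  88  59  59]
213 [ 50  58  63 117 316 553 685 701 701 694 694 672 593 479 237  96  67  49]
214 [ 63  52  51  68 110 232 399 584 687 691 675 601 429 222 119  66  63  66]
215 [ 57  50  59  53  58  74 151 392 646 676 650 562 309 105  54  72  52  39]
216 [ 43  45  41  59  62  58 100 322 615 669 654 562 307  90  63  47  62  56]
217 [ 69  62  54  45  67  48  79 269 539 664 657 563 326 104  41  61  60  39]
218 [ 64  58  45  57  51  62  64 229 503 660 657 576 390 118  58  55  62  60]
219 [ 47  59  54  61  61  59  72 173 442 654 660 586 406 126  58  63  61  65]
220 [ 58  59  64  54  61  60  67 174 425 653 660 583 419 134  46  67  45  53]
221 [ 76  45  53  57  36  47  67 151 422 645 657 591 423 146  59  60  61  45]
222 [231  77  58  46  61  60  60 137 397 642 658 594 432 155  55  48  51  65]
223 [498 222  81  52  63  55  60 121 368 634 663 596 441 163  61  58  59  60]
224 [636
[... 906 characters left out ...]
97 395]
239 [668 654 658 661 661 655 661 623 506 551 633 684 685 655 631 658 669 658
 619 461 380 408]
240 [662 656 655 660 655 655 660 632 539 546 633 686 690 667 665 667 673 654
 555 398 390 413]
241 [671 667 663 665 664 664 661 655 645 638 654 663 667 659 656 659 660 622
 454 379 408 418]
242 [680 680 680 680 678 679 677 672 664 668 663 666 666 662 658 664 654 600
 397 382 414 416]
243 [679 678 680 679 682 686 684 682 685 682 678 678 680 672 666 665 644 556
 382 392 417 413]
244 [700 688 682 683 683 676 679 682 679 685 684 682 685 686 686 687 642 473
 385 412 418 417]
245 [733 729 724 720 702 675 682 679 679 680 684 681 682 684 686 684 644 460
 403 414 417 415]
[218.45053035 239.15256578]
```

```bash
python3 - <<'E'
from h import *
go(.4865,-.2754,.118,-14.15)
E
python3 -m pendant '0.0022 0.0005 0.006 -0.2 -0.1 -0.3 0; 0 0 0 0 0 0 0;  0 0 0 0 0 0 0' 
python3 - <<'E'
from h import *
info();go(.4865,-.2754,.112,-14.15)
E
```

```text
n 1 dist 0.0149 rot tool deg [-0.21 -0.1  -0.28] shift tool [0.0025 0.0005 0.0147]
0.0025 0.0005 0.0147 -0.21 -0.1 -0.28
clock: 18.8
position: [0.4868, -0.2756, 0.1268]
orientation: [0.0, 0.789, 0.615, 0.0]
contact_force: [-0.2, 0.3, -0.9]
finger_gap: 0.0149
t 18.8 p [ 0.4868 -0.2756  0.1268] yang -14.1 tilt 0.05 gap 0.0149 F [-0.2  0.3 -0.9] q [ 0.76  0.3  -0.38  1.75  0.12  1.11  0.09]
n 1 dist 0.0148 rot tool deg [0.04 0.02 0.05] shift tool [ 0.0001 -0.0003  0.0148]
0.0001 -0.0003 0.0148 0.04 0.02 0.05
```

```bash
python3 -m pendant '0 0 0.008 0 0 0 0; 0 0 0.008 0 0 0 0; 0 0 0 0 0 0 0' 
python3 - <<'E'
from h import *
info();go(.4867,-.2755,.10,-14.15)
snap('side','s11')
im=np.load('pics/s11.npz')['p'][:,:,::-1]; a=cv2.resize(im[190:260,180:250],None,fx=8,fy=8,interpolation=cv2.INTER_CUBIC)
cv2.imwrite('pics/st11.png',a)
E
```

```text
clock: 19.18
position: [0.4866, -0.2755, 0.1095]
orientation: [0.0, 0.789, 0.615, 0.0]
contact_force: [-0.2, -0.8, -0.3]
finger_gap: 0.0149
t 19.18 p [ 0.4866 -0.2755  0.1095] yang -14.11 tilt 0.04 gap 0.0149 F [-0.2 -0.8 -0.3] q [ 0.76  0.32 -0.38  1.77  0.13  1.08  0.09]
n 1 dist 0.0095 rot tool deg [0.03 0.02 0.04] shift tool [0.     0.0001 0.0095]
0.0 0.0001 0.0095 0.03 0.02 0.04
```

View pics/st11.png

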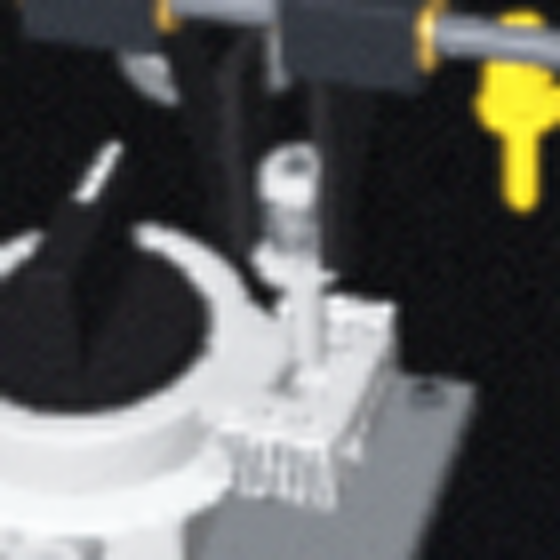

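The shaft enters the slot at (310,375) with no force. I'll keep going down slowly.

```bash
python3 -m pendant '0 0 0.005 0 0 0 0; 0 0 0.005 0 0 0 0; 0 0 0 0 0 0 0' 
python3 -m pendant '0 0 0.005 0 0 0 0; 0 0 0 0 0 0 0' 
python3 - <<'E'
from h import *
info();go(.4867,-.2755,.0801,-14.15)
E
```

```text
clock: 19.6
position: [0.4869, -0.2757, 0.0993]
orientation: [0.001, 0.789, 0.615, 0.0]
contact_force: [0.3, 0.6, -0.8]
finger_gap: 0.0152
clock: 19.85
position: [0.4869, -0.2758, 0.094]
orientation: [0.001, 0.789, 0.615, 0.0]
contact_force: [-0.6, 0.9, -0.7]
finger_gap: 0.0148
t 19.85 p [ 0.4869 -0.2758  0.094 ] yang -14.11 tilt 0.08 gap 0.0148 F [-0.6  0.9 -0.7] q [ 0.76  0.34 -0.38  1.78  0.14  1.05  0.08]
n 1 dist 0.0139 rot tool deg [0.07 0.04 0.04] shift tool [ 0.0002 -0.0003  0.0139]
0.0002 -0.0003 0.0139 0.07 0.04 0.04
```

```bash
python3 -m pendant '0 0 0.006 0 0 0 0; 0 0 0.005 0 0 0 0; 0 0 0 0 0 0 0' 
python3 -m pendant '0 0 0.004 0 0 0 0; 0 0 0.002 0 0 0 0; 0 0 0 0 0 0 0' 
python3 - <<'E'
from h import *
info();go(.4867,-.2755,.0801,-14.15)
E
```

```text
clock: 20.23
position: [0.4869, -0.2757, 0.0822]
orientation: [0.001, 0.789, 0.615, 0.0]
contact_force: [-0.2, 0.5, -0.8]
finger_gap: 0.0149
clock: 20.6
position: [0.4871, -0.2761, 0.0795]
orientation: [0.001, 0.789, 0.615, -0.0]
contact_force: [-1.9, 2.3, 4.9]
finger_gap: 0.0154
t 20.6 p [ 0.4871 -0.2761  0.0795] yang -14.13 tilt 0.15 gap 0.0154 F [-1.9  2.3  4.9] q [ 0.75  0.35 -0.38  1.79  0.15  1.02  0.07]
n 1 dist 0.0009 rot tool deg [0.08 0.12 0.02] shift tool [ 0.0005 -0.0005 -0.0006]
0.0005 -0.0005 -0.0006 0.08 0.12 0.02
```

```bash
python3 -m pendant '0 0 0 0 0 0 0.4; 0 0 0 0 0 0 0.4; 0 0 0 0 0 0 0.4; 0 0 -0.02 0 0 0 0.4; 0 0 -0.03 0 0 0 0.4; 0 0 -0.05 0 0 0 0.8; 0 0 0 0 0 0 1' 
python3 - <<'E'
from h import *
info()
snap('side','s12')
im=np.load('pics/s12.npz')['p'][:,:,::-1]; a=cv2.resize(im[180:280,150:250],None,fx=5.5,fy=5.5,interpolation=cv2.INTER_CUBIC)
cv2.imwrite('pics/st12.png',a)
w=fr(-52,0); go(w[0],w[1],.16,75.85)
E
```

```text
clock: 21.48
position: [0.4868, -0.2758, 0.1812]
orientation: [0.001, 0.789, 0.615, -0.0]
contact_force: [0.3, 0.1, -0.9]
finger_gap: 0.0474
t 21.48 p [ 0.4868 -0.2758  0.1812] yang -14.13 tilt 0.09 gap 0.0474 F [ 0.3  0.1 -0.9] q [ 0.77  0.25 -0.39  1.69  0.1   1.22  0.11]
n 9 dist 0.0188 rot tool deg [ -0.17  -0.12 -89.99] shift tool [-0.0002  0.0001  0.0188]
-0.0 0.0 0.0021 -0.02 -0.01 -10.0
-0.0 0.0 0.0021 -0.02 -0.01 -10.0
-0.0 0.0 0.0021 -0.02 -0.01 -10.0
-0.0 0.0 0.0021 -0.02 -0.01 -10.0
-0.0 -0.0 0.0021 -0.02 -0.01 -10.0
-0.0 -0.0 0.0021 -0.02 -0.01 -10.0
-0.0 -0.0 0.0021 -0.02 -0.01 -10.0
-0.0 -0.0 0.0021 -0.02 -0.01 -10.0
-0.0 -0.0 0.0021 -0.02 -0.01 -10.0
```

View pics/st12.png

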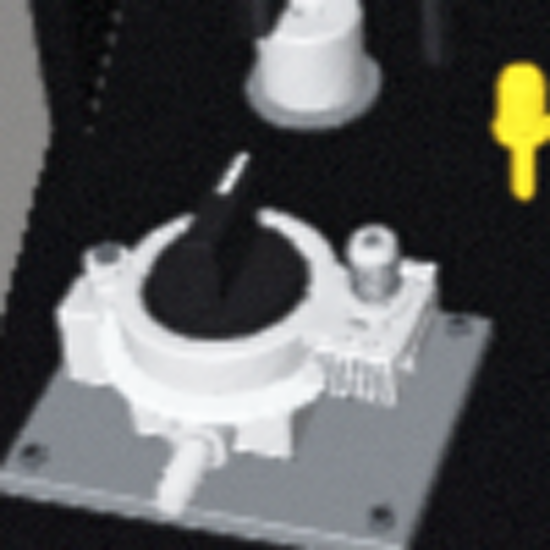

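The pin sits upright at (373,270) with its shoulder on the ear, and the pointer is still on the index. Next I turn the gripper 90° above the pads.

```bash
python3 -m pendant '0 0 0 0 0 -10 1; 0 0 0 0 0 -10 1; 0 0 0 0 0 -10 1; 0 0 0 0 0 -10 1; 0 0 0 0 0 -10 1; 0 0 0 0 0 -10 1; 0 0 0 0 0 -10 1; 0 0 0 0 0 -10 1' 
python3 - <<'E'
from h import *
w=fr(-51,0); info(); go(w[0],w[1],.14,75.85)
E
```

```text
clock: 22.52
position: [0.4808, -0.2733, 0.1673]
orientation: [-0.009, 0.187, 0.982, 0.003]
contact_force: [-0.1, -0.9, 0.2]
finger_gap: 0.0871
t 22.52 p [ 0.4808 -0.2733  0.1673] yang 68.43 tilt 1.07 gap 0.0871 F [-0.1 -0.9  0.2] q [ 0.91  0.29 -0.56  1.7   0.16  1.22  1.51]
n 1 dist 0.028 rot tool deg [ 0.18 -1.05 -7.42] shift tool [-0.0068 -0.0003  0.0271]
-0.0068 -0.0003 0.0271 0.18 -1.05 -7.42
```

```bash
python3 -m pendant '-0.0065 0 0.02 0.2 -1 -7.4 1; 0 0 0 0 0 0 1; 0 0 0 0 0 0 1' 
python3 - <<'E'
from h import *
w=fr(-51,0); info(); go(w[0],w[1],.12,75.85)
E
```

```text
clock: 22.9
position: [0.4851, -0.2749, 0.1441]
orientation: [-0.002, 0.123, 0.992, 0.001]
contact_force: [-0.2, -0.5, 0.1]
finger_gap: 0.087
t 22.9 p [ 0.4851 -0.2749  0.1441] yang 75.91 tilt 0.3 gap 0.087 F [-0.2 -0.5  0.1] q [ 0.92  0.31 -0.58  1.72  0.18  1.16  1.62]
n 1 dist 0.0242 rot tool deg [ 0.1  -0.28  0.06] shift tool [-0.0017 -0.0006  0.0241]
-0.0017 -0.0006 0.0241 0.1 -0.28 0.06
```

```bash
python3 -m pendant '-0.0015 -0.0005 0.015 0.1 -0.3 0 1; 0 0 0.02 0 0 0 1; 0 0 0.015 0 0 0 1; 0 0 0 0 0 0 1' 
python3 - <<'E'
from h import *
w=fr(-51,0); info(); go(w[0],w[1],.044,75.85)
snap('side','s13')
im=np.load('pics/s13.npz')['p'][:,:,::-1]; a=cv2.resize(im[160:280,150:270],None,fx=4.5,fy=4.5,interpolation=cv2.INTER_CUBIC)
cv2.imwrite('pics/st13.png',a)
E
```

```text
clock: 23.4
position: [0.4865, -0.2759, 0.0915]
orientation: [0.0, 0.125, 0.992, -0.0]
contact_force: [-0.5, 0.2, -0.2]
finger_gap: 0.0869
t 23.4 p [ 0.4865 -0.2759  0.0915] yang 75.62 tilt 0.07 gap 0.0869 F [-0.5  0.2 -0.2] q [ 0.91  0.37 -0.56  1.78  0.22  1.06  1.59]
n 1 dist 0.0475 rot tool deg [-0.04  0.05 -0.23] shift tool [-0.      0.0001  0.0475]
-0.0 0.0001 0.0475 -0.04 0.05 -0.23
```

View pics/st13.png

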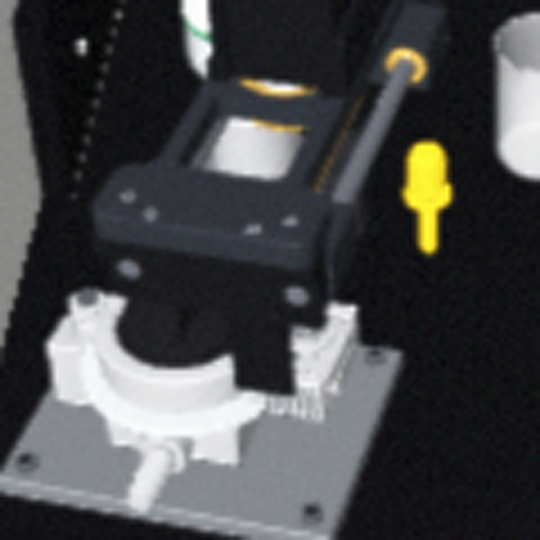

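```bash
python3 -m pendant '0 0 0.015 0 0 0 1; 0 0 0.015 0 0 0 1; 0 0 0.01 0 0 0 1; 0 0 0 0 0 0 1' 
python3 - <<'E'
from h import *
w=fr(-51,0); info(); go(w[0],w[1],.044,75.85)
E
```

```text
clock: 23.95
position: [0.4874, -0.2763, 0.0501]
orientation: [0.001, 0.125, 0.992, -0.001]
contact_force: [0.0, -1.2, -0.1]
finger_gap: 0.0871
t 23.95 p [ 0.4874 -0.2763  0.0501] yang 75.6 tilt 0.19 gap 0.0871 F [ 0.  -1.2 -0.1] q [ 0.89  0.42 -0.55  1.81  0.26  0.98  1.56]
n 1 dist 0.0062 rot tool deg [-0.07  0.17 -0.25] shift tool [0.0009 0.0003 0.0061]
0.0009 0.0003 0.0061 -0.07 0.17 -0.25
```

```bash
python3 -m pendant '0.001 0 0.005 0 0.2 0 1; 0 0 0 0 0 0 0.6; 0 0 0 0 0 0 0.6; 0 0 0 0 0 0 0.6; 0 0 0 0 0 0 0.6' 20
python3 - <<'E'
from h import *
w=fr(-51,0); info(); go(w[0],w[1],.044,75.85)
E
python3 -m pendant '0 0 0 0 0 0 0; 0 0 0 0 0 0 0; 0 0 0 0 0 0 0; 0 0 0 0 0 0 0'
python3 - <<'E'
from h import *
w=fr(-51,0); info(); go(w[0],w[1],.044,75.85)
E
```

```text
clock: 24.58
position: [0.4871, -0.2765, 0.0459]
orientation: [0.0, 0.125, 0.992, -0.001]
contact_force: [-0.6, 0.1, -1.3]
finger_gap: 0.0561
t 24.57 p [ 0.4871 -0.2765  0.0459] yang 75.59 tilt 0.12 gap 0.0561 F [-0.6  0.1 -1.3] q [ 0.89  0.43 -0.54  1.81  0.26  0.98  1.56]
n 1 dist 0.0021 rot tool deg [-0.11  0.06 -0.26] shift tool [0.0007 0.0005 0.0019]
0.0007 0.0005 0.0019 -0.11 0.06 -0.26
clock: 25.08
position: [0.4868, -0.2763, 0.0459]
orientation: [0.0, 0.125, 0.992, -0.001]
contact_force: [-1.7, -0.7, 0.0]
finger_gap: 0.0443
t 25.07 p [ 0.4868 -0.2763  0.0459] yang 75.65 tilt 0.11 gap 0.0443 F [-1.7 -0.7  0. ] q [ 0.89  0.43 -0.54  1.81  0.27  0.98  1.56]
n 1 dist 0.0019 rot tool deg [-0.11  0.02 -0.2 ] shift tool [0.0003 0.0004 0.0019]
0.0003 0.0004 0.0019 -0.11 0.02 -0.2
```

```bash
python3 -m pendant '0 0 0 0 0 0 0; 0 0 0 0 0 0 0; 0 0 0 0 0 0 0; 0 0 0 0 0 0 0; 0 0 0 0 0 0 0' 32
python3 - <<'E'
from h import *
info()
snap('side','s14');snap('top','t14')
im=np.load('pics/s14.npz')['p'][:,:,::-1]; a=cv2.resize(im[160:280,150:270],None,fx=4.5,fy=4.5,interpolation=cv2.INTER_CUBIC)
cv2.imwrite('pics/st14.png',a)
for t in('timer','dish','beaker_100b','sample_bottle_3'): print(t,[(x['bbox'],x['confidence']) for x in search_frame('top',t)[:1]])
info()
E
```

```text
clock: 25.7
position: [0.4865, -0.2769, 0.0459]
orientation: [-0.0, 0.124, 0.992, -0.001]
contact_force: [-1.4, -1.9, 0.4]
finger_gap: 0.0426
t 25.7 p [ 0.4865 -0.2769  0.0459] yang 75.7 tilt 0.16 gap 0.0426 F [-1.4 -1.9  0.4] q [ 0.89  0.43 -0.54  1.81  0.27  0.98  1.56]
timer [([218.3, 226.2, 26.9, 25.7], 0.72)]
dish [([164.6, 238.2, 25.1, 32.0], 0.66)]
beaker_100b [([217.5, 224.0, 28.3, 29.1], 0.43)]
sample_bottle_3 [([312.5, 123.6, 27.3, 30.1], 0.79)]
t 26.0 p [ 0.4865 -0.2769  0.0459] yang 75.7 tilt 0.16 gap 0.0426 F [-2.  -1.8  0.2] q [ 0.89  0.43 -0.54  1.81  0.27  0.98  1.56]
```

View pics/st14.png

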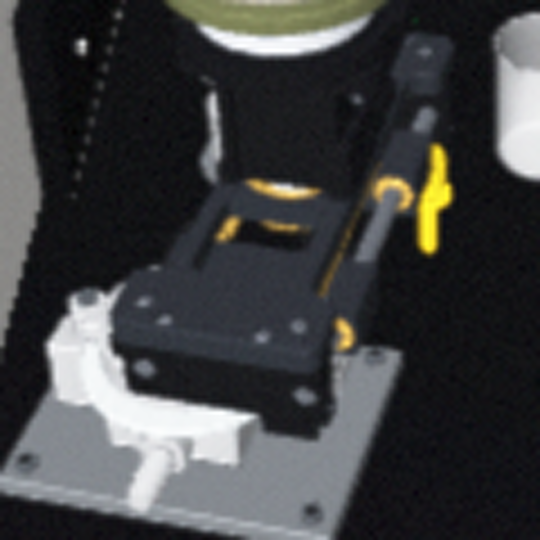

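View pics/t14.png

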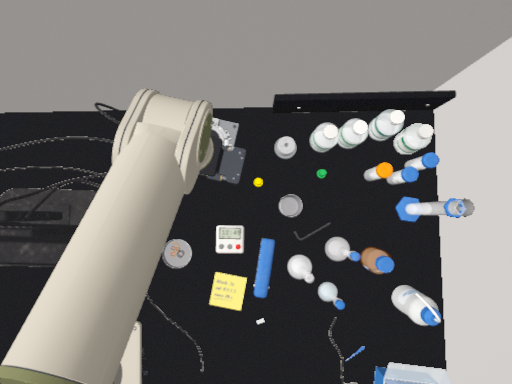

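The pads are held: the gap closed from 44.3 mm at 20 N to 42.6 mm at 32 N, so it springs like the lining, and the net wrist force is only about 2 N. In the top view the timer (230,239), dish (177,253), beaker (290,206) and bottle (325,137) stand where they began. The detector's "beaker" hit was really the timer; the true beaker still shows at (290,206). I'm handing in.

```bash
python3 - <<'E'
from h import *
print(job_done()); info()
E
```

```text
the job is handed in; nothing more can be done
None
the job is handed in; nothing more can be done
```

I carried out every step and handed the job in at about 26 s of the 64 s, with the gripper still squeezing the pads at 32 N. No verdict was reported.

- **Knob:** I turned it about 41° clockwise. The white line then lay within about 0.03 rad of the index, and it still pointed there in the last clear view, after the pin was in.
- **Collar:** I pushed the swinging half shut until the force rose to about 30 N against the lining. The pictures then showed it closed.
- **Pin:** I took the bare steel pin from the stand, not the yellow or green look-alikes. It went through both ears with almost no force and stopped at the expected seating height with about 5 N of upward push. After I let go, the picture showed it upright with its shoulder on the ear.
- **Squeeze:** The finger gap went from 44.3 mm at 20 N to 42.6 mm at 32 N, with only 2–3 N net sideways force, so both pads are loaded about equally. That gap is 1–2 mm smaller than your lining figures suggest, and I could not explain it.
- **Bystanders:** The timer, dish, beaker and bottle were unmoved in the last top picture. The detector mistook the timer for the beaker there, so I checked the beaker by eye.

During the final squeeze the gripper hides the pin and pointer, so I could not look at them again.

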